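# Pack a two-layer cold sample box on an indexing turntable

## Task

Pack the transport box on the turntable: lay every cool pack rib-up in a bottom cavity of its own, then fit the divider rib-up and flat on its ledges over them, then stand every sample box rib-up and flat on the divider, side by side. Only when the box is packed, turn the turntable by its post a quarter turn counter-clockwise (seen from above) until it rests in the reader detent, with the card on the box facing the reader. Leave the bottle, the jar and the tip box alone.

Things in the scene. Friction and masses are not known exactly. Their poses are not given: they have to be found in the camera images.
- box_floor (a point): centre of the inner floor (33 mm above the table) of the open white transport box clipped to the turntable; turns with it. Own x along the short inner side (114 mm), y along the long one (186 mm), z up. Inside each y end a ledge 40 mm high, 10 mm thick carries the divider. Walls 5 mm thick end 57 mm above this floor, a flared lead-in rim 66 mm above it
- cavity0 (a point): floor centre of the cavity at the -y end of the three bottom cavities, on the inner floor of the transport box. Each cavity is about 114 mm long along the box's own x and 52 mm wide along the box's own y; their centres are 56.5 mm apart, parted by 4 mm ribs 14 mm high. Same axes as box_floor
- cavity1 (a point): floor centre of the middle one of the three bottom cavities, on the inner floor of the transport box. Each cavity is about 114 mm long along the box's own x and 52 mm wide along the box's own y; their centres are 56.5 mm apart, parted by 4 mm ribs 14 mm high. Same axes as box_floor
- cavity2 (a point): floor centre of the cavity at the +y end of the three bottom cavities, on the inner floor of the transport box. Each cavity is about 114 mm long along the box's own x and 52 mm wide along the box's own y; their centres are 56.5 mm apart, parted by 4 mm ribs 14 mm high. Same axes as box_floor
- post_top (a point): centre of the top of the upright steel turning post on the turntable: 18 mm in diameter, 105 mm from the turntable's axis on the box's own -x side, 43 mm clear of the box's wall; top 115 mm above the table, 87 mm above the disc (240 mm aluminium disc, its top 28 mm above the table). The turntable's upright axis runs through box_floor
- turntable (a joint): turntable angle, rad, growing counter-clockwise seen from above. 0 (the start) is the packing detent, 1.571 the reader detent; both are also end stops. A sprung over-centre catch pulls it to the nearer one (half-way is 0.785); turning it over takes up to about 4 N at the post. At 1.571 the box's -y end, with a blank card, faces the white reader (105 mm high, 180 to 230 mm from the axis)
- divider: divider: aluminium plate 108 (own x) x 180 (own y) x 5 mm, 0.20 kg, with an upright grip rib across its middle along own x, 90 (x) x 14 (y) mm, its top 25 mm above the underside. Origin at the centre of the underside, z up. It fits inside the box walls with 3 mm to spare all round, long side along the box's long side, either way round, and rests on the two ledges 40 mm above the inner floor
- bottle: bystander: clear capped bottle 150 mm tall, 64 mm across; origin at the centre of its underside
- jar: bystander: amber jar 95 mm tall, 72 mm across; origin at the centre of its underside
- tipbox: bystander: closed box of pipette tips 120 x 85 x 80 mm; origin at the centre of its underside
- pack0: cool pack: low grey plastic brick 100 (own x) x 44 (own y) x 20 mm, about 0.22 kg, with a straight upright grip rib on its middle, 36 (x) x 16 (y) x 16 mm tall (total height 36 mm). Origin at the centre of its underside, z up. Two or three packs are present
- pack1: cool pack: low grey plastic brick 100 (own x) x 44 (own y) x 20 mm, about 0.22 kg, with a straight upright grip rib on its middle, 36 (x) x 16 (y) x 16 mm tall (total height 36 mm). Origin at the centre of its underside, z up. Two or three packs are present
- pack2: cool pack: low grey plastic brick 100 (own x) x 44 (own y) x 20 mm, about 0.22 kg, with a straight upright grip rib on its middle, 36 (x) x 16 (y) x 16 mm tall (total height 36 mm). Origin at the centre of its underside, z up. Two or three packs are present
- sample0: sample box: short, taller white plastic box 62 (own x) x 40 (own y) x 28 mm, about 0.10 kg, with a straight upright grip rib on its lid, 36 (x) x 16 (y) x 18 mm tall (total height 46 mm). Origin at the centre of its underside, z up. Two or three sample boxes are present
- sample1: sample box: short, taller white plastic box 62 (own x) x 40 (own y) x 28 mm, about 0.10 kg, with a straight upright grip rib on its lid, 36 (x) x 16 (y) x 18 mm tall (total height 46 mm). Origin at the centre of its underside, z up. Two or three sample boxes are present
- sample2: sample box: short, taller white plastic box 62 (own x) x 40 (own y) x 28 mm, about 0.10 kg, with a straight upright grip rib on its lid, 36 (x) x 16 (y) x 18 mm tall (total height 46 mm). Origin at the centre of its underside, z up. Two or three sample boxes are present
Things that resemble listed ones, but are neither listed nor needed, are in the scene too. Leave any blue or red look-alike of the pack1 alone.

How it is judged:
By the outcome, as a careful person would: the job done as asked, in the order asked, and still so for the second after the job is handed in, with the robot touching nothing.
Of pack0, pack1, pack2 only 2 to 3 are there at a start; the rules pass over those that are not, and their reading is None.
Of sample0, sample1, sample2 only 2 to 3 are there at a start; the rules pass over those that are not, and their reading is None.
At some moment in a run one of pack0, pack1, pack2, sample0, sample1, sample2 may be knocked a few centimetres aside while the robot is not near it.
It also fails if it takes over 210 s, if anything falls off the work surface, if the arm or the gripper's body presses on something with over 40 N, if the wrist force passes 120 N, or if a joint passes its speed limit or range.

## Robot

A 7-joint arm with a two-finger parallel gripper is mounted at the origin on the work surface. World frame = base frame: x ahead of the robot, y to its left, z up, the work surface at z = 0. Lengths are in m, angles in rad, forces in N, time in s.
With the tool pointing down it reaches from about 0.35 to 0.9 m from the base axis. Payload 8.1 kg.
Tool frame: the origin (TCP) lies at the very end of the fingers, on their centre line; the grasp point (between the pads) lies 19 mm behind it (arm.grasp_offset is the distance from the TCP to the grasp point, in m); z points along the fingers, y is the direction in which the jaws open and shut (so a half turn about z gives the same grasp; the last joint's range is limited). The gripper opens to 92 mm and grips with 3 to 60 N. Pads are 19 mm wide; open, the fingers measure 130 mm over their backs; the gripper's body (75 mm by 190 mm) begins 47 mm behind the grasp point.
Start: joints at [-1.4, 0.434, 0.025, 1.573, -0.012, 1.134, -0.075], TCP at [0.169, 0.602, 0.227] pointing down, gripper open.
Joint ranges: [-2.62, 2.62], [-0.44, 2.09], [-1.27, 1.32], [0.08, 2.57], [-1.32, 4.46], [0.12, 2], [-2.74, 2.74]. Speed limits (rad/s): [2.22, 2.22, 3.01, 3.01, 3.14, 3.14, 3.14].

## Interface

Orientations are given as a rotation vector (axis times angle).
In Python, from cell import arm, eyes, workorder gives the robot as it stands.
- The arm moves only by the shell command python3 -m inch 'ROWS' [FORCE]. ROWS is JSON, a list that holds one entry, the list of rows, each a list of 5 numbers: the closure, from 0 (fully open) to 1 (shut), then the shift along the tool's x, y, z in mm, then the turn about the tool's z in degrees. A call has 1 to 12 rows; each row shifts and turns the pose as measured when the row begins, along the tool's axes as they then stand; what a row does not reach is not made up. A row lasts 1/10 s, in which the tool goes at most 50 mm and 8.59 degrees, less where a joint would pass 70% of its speed; a pose out of reach is approached as far as the arm can. A call with a gripper value outside its range is refused whole. The fingers move at their own pace and stop on an object; FORCE is the grip in N (left out, the last holds). Time passes only in rows, so rows that do not move let the fingers close. It gives the time, the measured TCP pose, the force and the opening at its end, in the units of the state.
- arm.observe(): the state, without advancing time (a new reading comes with each control period).
- eyes.get_image(name): name is "side" or "top"; returns a dict with "frame" (384x512x3 uint8, blue, green, red), "intrinsics" (3x3 intrinsics, pixels), "rvec" (rotation vector, rad) and "tvec" (3), from world to camera coordinates, as OpenCV has them. Camera axes: x right, y down, z forward; pixel columns grow to the right and rows downward; lengths in m; the calibration is good to about 2 mm. A picture is of the moment at which its call begins. There is no depth.
- workorder.sign_off(): hands the job in, once; it reports no verdict.
The state is a dict: "clock": time; "joints": joint angles; "dq": joint speeds; "joint_efforts": joint torques, N m; "position": TCP position; "ee_rot": TCP orientation; "force": force on the tool from outside, world axes, zero at the start; "ft_torque": the same for the moment, N m; "width": opening from 0.0 (shut) to 1.0 (fully open).
Only numpy, scipy, OpenCV 4.12 (cv2) and the standard library are available. Lean on these libraries where they do the work, as an engineer would, in place of code of your own. Each camera call takes 0.05 s, during which the arm holds its last target.

## Working session

There is one attempt and no reset: what is moved stays moved. The work goes in short steps, Python scripts to look and compute and a shell command to move; the robot and the scene stay as the last step left them, time stands still between calls to the robot, and variables do not carry over. Pictures are saved under pics/ and viewed, and the job is handed in when it is done.

```bash
ls -la; mkdir -p pics
python3 - <<'E'
from cell import arm, eyes, workorder
import cv2
print(arm.observe(), arm.grasp_offset)
for n in ("side","top"):
    d=eyes.get_image(n); cv2.imwrite(f"pics/{n}0.png",d["frame"]); print(n,d["intrinsics"],d["rvec"],d["tvec"])
E
```

```text
total 12
drwxr-xr-x  3 agent agent 4096 Dec  6 09:53 .
drwxr-xr-x 23 root  root  4096 Dec  6 09:53 ..
drwxr-xr-x  2 agent agent 4096 Dec  6 09:53 pics
{'clock': 0.0, 'joints': array([-1.39962021,  0.43521396,  0.02494531,  1.57409951, -0.01160536,
        1.13400675, -0.07510977]), 'dq': array([0.00041369, 0.00025227, 0.00035199, 0.00138291, 0.000732  ,
       0.00184683, 0.00073374]), 'joint_efforts': array([ 5.05126991e-04, -6.67822981e+01,  9.85365249e-01, -3.14460754e+01,
       -6.06078096e-02,  4.24256630e-02,  1.72542527e-04]), 'position': array([0.16887889, 0.60121342, 0.22594933]), 'ee_rot': array([-4.28780713e-01, -3.11210259e+00,  2.48207669e-03]), 'force': array([-0.8951353 ,  0.63490251,  0.03391934]), 'ft_torque': array([ 0.00178184,  0.02664884, -0.04485277]), 'width': 1.001398044595702} 0.0188
side [[375.81303013   0.         253.56159226]
 [  0.         375.81303013 188.28157043]
 [  0.           0.           1.        ]] [ 0.1743916  -2.72417503  1.44928171] [0.53207407 0.08427389 1.48498593]
top [[417.79668089   0.         253.58366902]
 [  0.         417.79668089 188.2738107 ]
 [  0.           0.           1.        ]] [ 2.21177746 -2.1621048   0.08512396] [0.01860124 0.53723069 1.38854814]
```

View pics/side0.png

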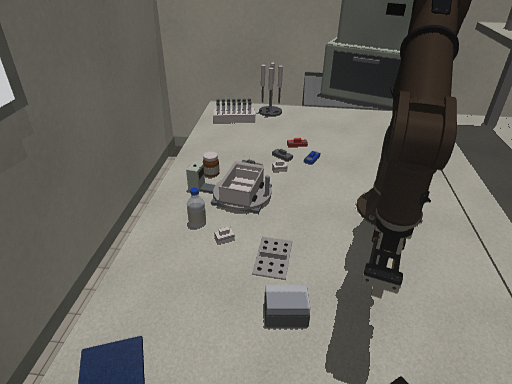

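View pics/top0.png

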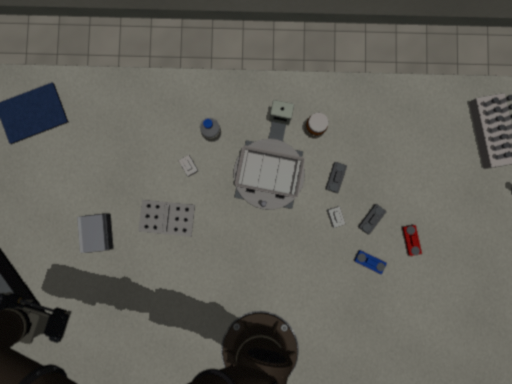

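```bash
cat > h.py <<'E'
import cv2, numpy as np
from cell import arm, eyes
def img(n,save=None):
    d=eyes.get_image(n)
    if save: cv2.imwrite(f"pics/{save}.png",d["frame"])
    return d
def crop(f,x0,y0,x1,y1,name,k=None):
    c=f[y0:y1,x0:x1]; k=k or min(800/c.shape[1],600/c.shape[0])
    cv2.imwrite(f"pics/{name}.png",cv2.resize(c,None,fx=k,fy=k,interpolation=cv2.INTER_CUBIC))
def cam(d):
    R=cv2.Rodrigues(np.array(d["rvec"]))[0]; t=np.array(d["tvec"]).reshape(3); return R,t,np.array(d["intrinsics"])
def ray(d,uv):
    R,t,K=cam(d); v=R.T@np.linalg.solve(K,[uv[0],uv[1],1.]); return -R.T@t, v/np.linalg.norm(v)
def onplane(d,uv,z):
    c,v=ray(d,uv); return c+v*(z-c[2])/v[2]
def proj(d,P):
    return cv2.projectPoints(np.array(P,float).reshape(-1,1,3),np.array(d["rvec"],float),np.array(d["tvec"],float),np.array(d["intrinsics"]),None)[0].reshape(-1,2)
def tri(d1,u1,d2,u2):
    P=[];
    for d in(d1,d2):
        R,t,K=cam(d); P.append(K@np.c_[R,t])
    X=cv2.triangulatePoints(P[0],P[1],np.array(u1,float).reshape(2,1),np.array(u2,float).reshape(2,1)); X=(X[:3]/X[3]).ravel(); return X
E
python3 - <<'E'
from h import *
t=cv2.imread("pics/top0.png"); s=cv2.imread("pics/side0.png")
crop(t,130,90,450,290,"t1"); crop(s,180,120,340,290,"s1")
E
```

```text
(no output)
```

View pics/t1.png

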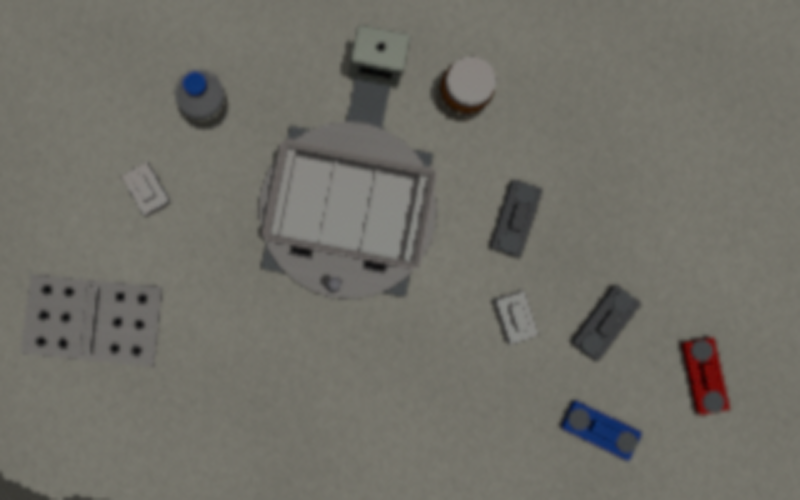

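View pics/s1.png

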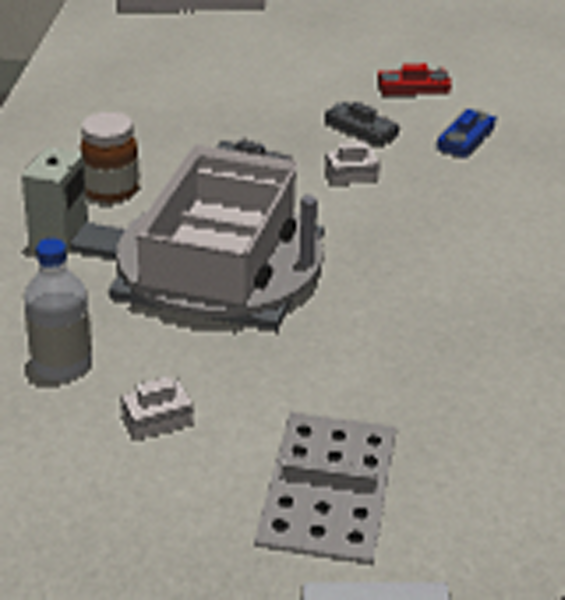

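Run:
```python
from h import *
t=cv2.imread("pics/top0.png"); s=cv2.imread("pics/side0.png")
t=cv2.convertScaleAbs(t,alpha=1.7);crop(t,225,125,315,220,"t2",k=6); crop(s,205,150,285,220,"s2",k=8)
```

```text
(no output)
```

View pics/t2.png

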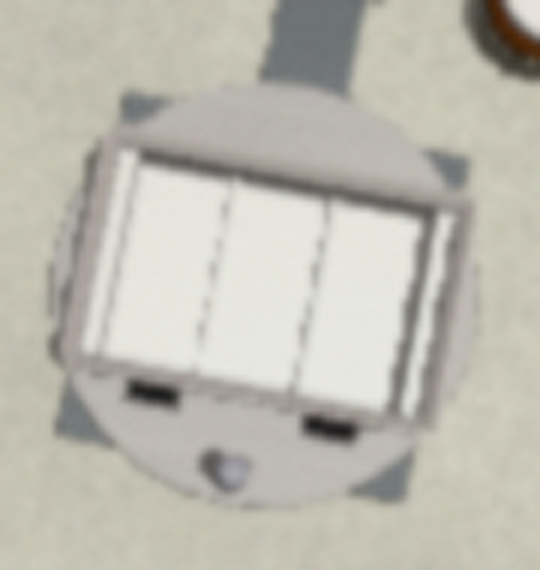

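View pics/s2.png

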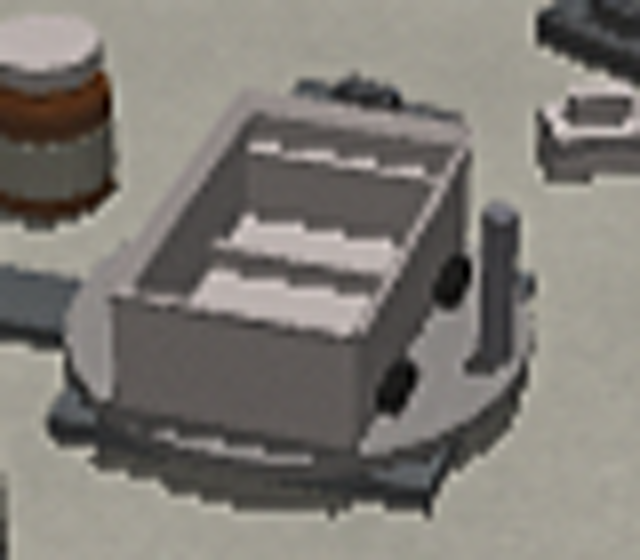

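```bash
cat >> h.py <<'E'
def up(p,x0,y0,k): return ((p[0]+.5)/k-.5+x0,(p[1]+.5)/k-.5+y0)
def rel(d): pass
E
python3 - <<'E'
from h import *
np.set_printoptions(precision=4,suppress=True)
T=img("top"); S=img("side")
tc=[(108,135),(470,200),(432,428),(62,362)]; sc=[(115,295),(250,92),(468,130),(360,340)]
tc=[up(p,225,125,6) for p in tc]; sc=[up(p,205,150,8) for p in sc]
print("rim tri"); X=np.array([tri(T,a,S,b) for a,b in zip(tc,sc)]); print(X, X.mean(0))
Y=np.array([onplane(T,a,.099) for a in tc]); print("plane .099",Y,Y.mean(0))
for i in range(4): print(np.linalg.norm(Y[i]-Y[(i+1)%4]), np.degrees(np.arctan2(*(Y[(i+1)%4]-Y[i])[[1,0]])))
Z=np.array([onplane(S,a,.099) for a in sc]); print("side .099",Z,Z.mean(0))
p=up((228,468),225,125,6); q=up((500,212),205,150,8)
print("post",tri(T,p,S,q),onplane(T,p,.115),onplane(S,q,.115))
g=T["frame"].min(2); print(g[160:165,230:300:3])
g=cv2.resize(g,None,fx=4,fy=4,interpolation=cv2.INTER_CUBIC)
m=(g>125).astype(np.uint8); n,l,st,c=cv2.connectedComponentsWithStats(m)
for i in range(1,n):
    if st[i,4]>150 and 200<c[i][0]/4<340 and 100<c[i][1]/4<240:
        cn=cv2.findContours((l==i).astype(np.uint8),0,2)[0][0]; r=cv2.minAreaRect(cn)
        ce=up(r[0],0,0,4); print(st[i,4],np.array(ce),np.array(r[1])/4,r[2],onplane(T,ce,.033),onplane(T,ce,.073))
E
```

```text
rim tri
[[ 0.6624  0.0694  0.0963]
 [ 0.6301 -0.1243  0.1006]
 [ 0.51   -0.1061  0.0973]
 [ 0.5406  0.0909  0.096 ]] [ 0.5858 -0.0175  0.0976]
plane .099 [[ 0.6623  0.0693  0.099 ]
 [ 0.6318 -0.1244  0.099 ]
 [ 0.5097 -0.106   0.099 ]
 [ 0.5402  0.0907  0.099 ]] [ 0.586  -0.0176  0.099 ]
0.19609721745689968 -98.92787407793932
0.12351927000758357 171.41800003748847
0.1990519227493065 81.1736067629208
0.12388926592776316 -9.949424246742607
side .099 [[ 0.661   0.0734  0.099 ]
 [ 0.6287 -0.1268  0.099 ]
 [ 0.51   -0.1033  0.099 ]
 [ 0.5402  0.0951  0.099 ]] [ 0.585  -0.0154  0.099 ]
post [0.4847 0.002  0.1164] [0.4854 0.002  0.115 ] [ 0.484  -0.0002  0.115 ]
[[108 105  96  76  97 119 129 130 130 130 130 121 130 130 130 131 122 127
  123 111  91  69  52  95]
 [108 104 100  79 100 117 130 130 130 130 130 124 130 131 131 130 123 130
  130 128 121 102  58 117]
 [106 103  98  86 104 113 131 130 131 131 130 126 130 131 130 130 125 129
  130 130 130 124  64 120]
 [106 104  97  90 112 110 130 130 131 131 130 128 131 131 130 130 124 130
  130 131 130 129  69 118]
 [105 104  96  90 114 108 129 131 131 131 128 129 131 131 131 131 119 130
  131 131 130 127  72 109]]
3256 [318.1107 121.7525] [16.2618 15.8317] 34.99202346801758 [ 0.766  -0.1821  0.033 ] [ 0.7565 -0.1758  0.073 ]
356 [242.5 167.5] [ 1.1767 29.3194] 11.309932708740234 [0.6046 0.0695 0.033 ] [0.5997 0.0686 0.073 ]
13804 [260.7137 171.1367] [31.196  30.6562] 11.496563911437988 [0.5937 0.0083 0.033 ] [0.5892 0.0091 0.073 ]
6586 [284.3846 175.7019] [14.2674 30.7412] 11.309932708740234 [ 0.5802 -0.0712  0.033 ] [ 0.576  -0.0681  0.073 ]
1540 [336.6625 216.7375] [16.8391 10.1193] 71.56504821777344 [ 0.4472 -0.2474  0.033 ] [ 0.4468 -0.2393  0.073 ]
```

```bash
cat >> h.py <<'E'
def blobs(d,mask,z,amin=20,amax=900,k=4,roi=None):
    """mask: float image field, >0 inside"""
    m=(cv2.resize(mask.astype(np.float32),None,fx=k,fy=k,interpolation=cv2.INTER_CUBIC)>0).astype(np.uint8)
    n,l,st,c=cv2.connectedComponentsWithStats(m); out=[]
    for i in range(1,n):
        a=st[i,4]/k/k; ce=up(c[i],0,0,k)
        if a<amin or a>amax: continue
        if roi and not(roi[0]<ce[0]<roi[2] and roi[1]<ce[1]<roi[3]): continue
        cn=cv2.findContours((l==i).astype(np.uint8),0,2)[0][0][:,0]
        P=np.array([onplane(d,up(p,0,0,k),z)[:2] for p in cn])*1000
        r=cv2.minAreaRect(P.astype(np.float32)); w,h=r[1]; ang=r[2] if w>h else r[2]+90
        M=onplane(d,ce,z)[:2]*1000
        out.append((np.round(ce,1),round(a,1),np.round(r[0],1),np.round(M,1),np.round(sorted(r[1]),1),round((ang+90)%180-90,1)))
    return out
E
python3 - <<'E'
from h import *
T=img("top"); g=T["frame"].min(2).astype(float)
print("cav"); [print(*b) for b in blobs(T,g-122,.033,10,roi=(230,140,310,200))]
f=T["frame"].astype(float); hsv=cv2.cvtColor(T["frame"],cv2.COLOR_BGR2HSV)
print("dark"); 
[print(*b) for b in blobs(T,(72-f.max(2)),.020,60,600,roi=(320,140,420,260))]
print("white");[print(*b) for b in blobs(T,f.min(2)-112,.028,40,600,roi=(170,140,360,240))]
print(f[212:222,140:200:4].min(2))
E
```

```text
cav
[242.6 166.9] 45.6 [608.4  68.8] [606.8  69.1] [  5.7 108.2] -9.8
[294.3 184.3] 15.1 [ 552.5 -105. ] [ 551.9 -104.7] [ 4.6 56.5] -10.7
dark
[335.4 177.1] 379.6 [ 581.2 -244.6] [ 580.9 -244.6] [46.5 99.2] -17.3
[371.1 218.6] 401.9 [ 443.6 -366.1] [ 443.6 -366. ] [ 47.8 100.6] -35.8
[410.1 231.9] 72.7 [ 393.4 -497.3] [ 402.  -496.8] [24.6 69.1] 2.8
[404.8 239.9] 62.2 [ 373.5 -479.5] [ 375.2 -479. ] [ 9.4 98. ] 11.9
[359.9 256.8] 70.9 [ 319.8 -331. ] [ 315.8 -328.7] [36.9 46.6] 86.4
white
[187.1 164.6] 180.9 [610.2 255.6] [610.8 255.9] [39.3 61.1] 31.4
[295.6 177.2] 54.0 [ 577.2 -109.9] [ 576.5 -109.3] [  7.2 112.1] -10.0
[337.3 216.8] 177.6 [ 447.  -249.4] [ 446.9 -250.5] [39.2 62.1] 19.0
[[104. 100. 100. 102. 102. 103. 102.  71. 105. 105. 106. 104. 101. 105.
  108.]
 [103. 100.  92. 101. 100. 102. 103.  73. 105. 105. 106. 106. 105. 104.
  108.]
 [103. 100.  69. 101.  87. 102. 100.  76. 104. 105. 105. 106. 105. 102.
  107.]
 [104.  97.  38. 102.  54. 103.  99.  75. 104. 102. 105. 104. 104. 102.
  107.]
 [103.  95.  31. 103.  24. 103.  99.  74. 104.  90. 105. 103. 105. 100.
  108.]
 [103.  96.  60. 102.  26. 103.  98.  72. 105.  59. 104.  92. 104.  99.
  109.]
 [102. 101.  90. 103.  56. 104.  99.  70. 104.  31. 103.  67. 100. 100.
  110.]
 [103. 101. 100. 103.  87. 104. 100.  77. 104.  32. 103.  50.  95. 102.
  108.]
 [103. 101. 103. 103. 100. 104. 101.  82. 106.  60. 105.  55.  94. 102.
  106.]
 [103. 102. 102. 102. 103. 104. 102.  84. 106.  91. 106.  76. 100. 102.
  106.]]
```

Run:
```python
from h import *
t=cv2.imread("pics/top0.png");t=cv2.convertScaleAbs(t,alpha=1.7)
crop(t,320,155,395,240,"t3",k=7); crop(t,130,150,205,245,"t4",k=6)
s=cv2.imread("pics/side0.png"); crop(s,255,135,335,185,"s3",k=9); crop(s,205,220,300,285,"s4",k=8)
```

```text
(no output)
```

View pics/t3.png

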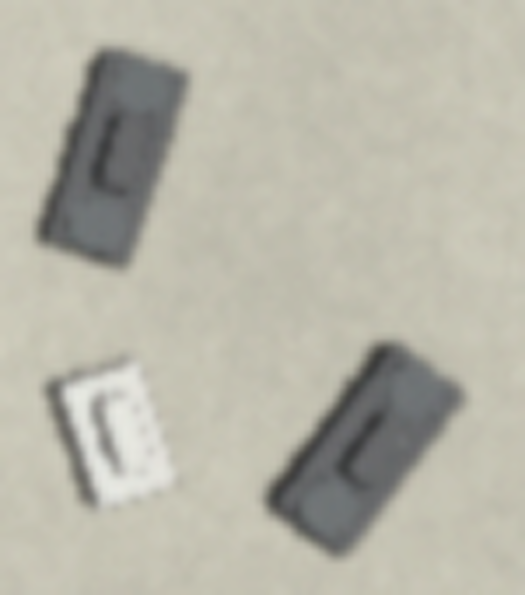

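View pics/t4.png

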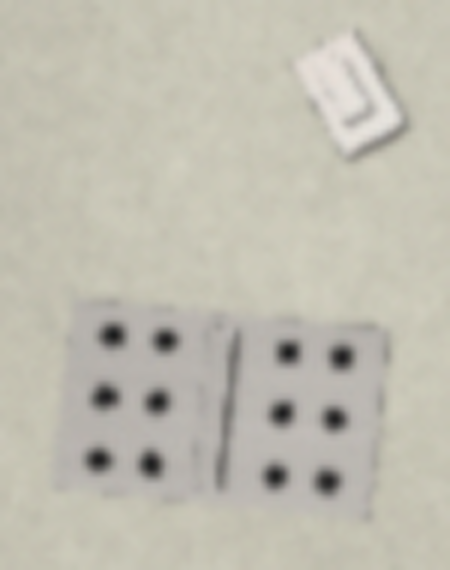

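View pics/s3.png

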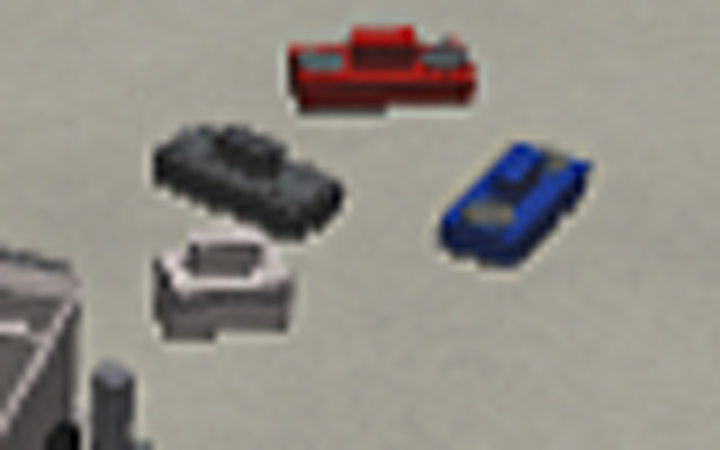

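View pics/s4.png

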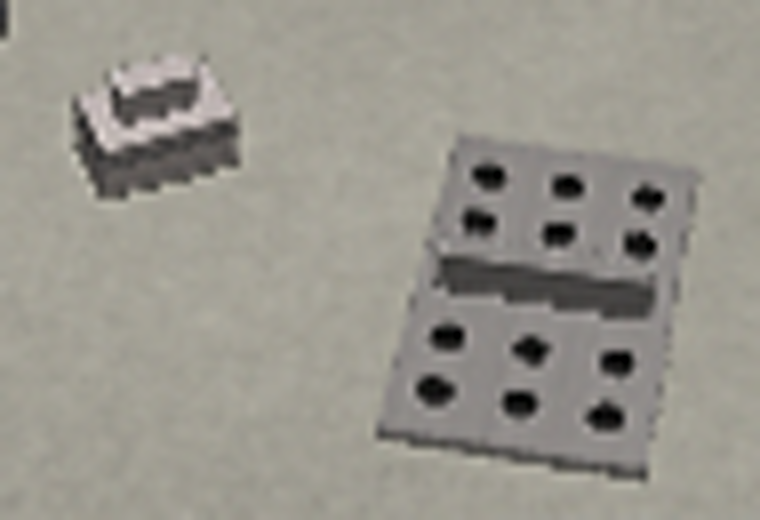

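Run:
```python
from h import *
T=img("top"); F=T["frame"].astype(float); g=F.min(2)
print("cav"); [print(*b) for th in(124,126.5,127.5) for b in blobs(T,g-th,.033,100,3000,roi=(230,140,310,200))]
# disc boundary: table is greenish (G-R>0?) 
print(F[190,225:315:6].astype(int).tolist()); print(F[150,225:315:6].astype(int).tolist())
S=img("side")
def pr(n,a,k,o,b,k2,o2,z):
    a=up(a,*o,k); b=up(b,*o2,k2); print(n,tri(T,a,S,b).round(4),onplane(T,a,z).round(4),onplane(S,b,z).round(4))
# rib-top centres
pr("sampleR rib",(120,430),7,(320,155),(233,243),9,(255,135),.046)
pr("packB rib",(372,447),7,(320,155),(250,140),9,(255,135),.036)
pr("sampleL rib",(348,90),6,(130,150),(152,78),8,(205,220),.046)
pr("div rib",(222,410),6,(130,150),(548,272),8,(205,220),.025)
# divider holes, z=5 : corners of hole pattern
dt=[up(p,130,150,6) for p in [(112,335),(342,356),(328,481),(98,459)]]
D=np.array([onplane(T,p,.005)[:2] for p in dt]); print(D.round(4),D.mean(0).round(4))
print([np.degrees(np.arctan2(*(D[(i+1)%4]-D[i])[::-1])).round(1) for i in range(4)])
ds=[up(p,205,220,8) for p in [(648,197),(605,416),(435,390),(490,176)]]
D=np.array([onplane(S,p,.005)[:2] for p in ds]); print("side",D.mean(0).round(4))
```

```text
cav
[260.5 171.2] 890.6 [594.    8.2] [593.7   9.1] [104.  105.3] 80.5
[284.3 175.8] 423.4 [580.5 -71. ] [579.7 -70.8] [ 48.6 104.4] -10.3
[260.5 171.2] 843.2 [594.    8.3] [593.5   9. ] [102.6 102.9] 80.1
[284.3 175.8] 403.9 [580.5 -71.2] [579.8 -70.9] [ 46.9 102.9] -10.2
[260.5 171.2] 818.8 [594.1   8.2] [593.4   8.9] [101.7 102.4] 79.7
[284.3 175.8] 395.4 [580.5 -71.6] [579.7 -71.1] [ 46.  102.3] -10.5
[[104, 114, 115], [103, 112, 113], [79, 80, 80], [104, 108, 110], [21, 19, 21], [80, 81, 84], [89, 92, 96], [93, 96, 100], [90, 92, 95], [127, 130, 130], [132, 136, 135], [74, 77, 78], [85, 88, 92], [110, 119, 120], [110, 120, 121]]
[[107, 117, 118], [106, 115, 116], [107, 116, 117], [92, 95, 100], [60, 61, 64], [79, 82, 86], [91, 94, 98], [100, 103, 107], [103, 106, 109], [105, 108, 110], [106, 109, 111], [105, 108, 111], [79, 83, 83], [102, 111, 112], [106, 114, 116]]
sampleR rib [ 0.4471 -0.2455  0.0434] [ 0.4495 -0.2449  0.046 ] [ 0.4439 -0.2411  0.046 ]
packB rib [ 0.4434 -0.366   0.0382] [ 0.4442 -0.3666  0.036 ] [ 0.4426 -0.3702  0.036 ]
sampleL rib [0.6098 0.2523 0.0416] [0.6085 0.2515 0.046 ] [0.6097 0.2573 0.046 ]
div rib [0.4306 0.3209 0.0139] [0.4305 0.3187 0.025 ] [0.4303 0.3325 0.025 ]
[[0.4713 0.3863]
 [0.4624 0.2562]
 [0.392  0.2616]
 [0.4014 0.3913]] [0.4318 0.3239]
[np.float64(-93.9), np.float64(175.6), np.float64(85.8), np.float64(-4.1)]
side [0.4315 0.3225]
```

```bash
cat >> h.py <<'E'
from scipy.spatial.transform import Rotation as Ro
def st():
    o=arm.observe(); R=Ro.from_rotvec(o["ee_rot"]).as_matrix()
    print("t %.1f tcp(mm)"%o["clock"],np.round(np.array(o["position"])*1000,1),"yawY %.1f"%np.degrees(np.arctan2(R[1,1],R[0,1])),"tiltz",R[:,2].round(3),"F",np.round(o["force"],1),"w(mm) %.1f"%(o["width"]*92),"j7 %.2f"%o["joints"][6])
    return o,R
def go(x,y,z,yawY=None):
    """deltas (tool axes, mm / deg) to target; xyz in mm; yawY = wanted world angle of tool y (mod 180)"""
    o,R=st(); d=np.array([x,y,z])-np.array(o["position"])*1000
    print("now-frame shift",(R.T@d).round(1), "dist",np.linalg.norm(d[:2]).round(1))
    if yawY is not None:
        c=np.degrees(np.arctan2(R[1,1],R[0,1])); dw=(yawY-c+90)%180-90
        sgn=-1 if R[2,2]<0 else 1
        R2=R@Ro.from_euler("z",sgn*dw,degrees=True).as_matrix()
        print("turn about tool z: %.1f (or %.1f)"%(sgn*dw,sgn*(dw-180*np.sign(dw))),"; shift after turn",(R2.T@d).round(1))
E
python3 -c "
from h import *
go(581,-244.6,150,-17.3)"
```

```text
t 0.3 tcp(mm) [169.  601.6 226.6] yawY 74.3 tiltz [-0. -0. -1.] F [-0.6  0.8 -0.8] w(mm) 91.8 j7 -0.08
now-frame shift [-625.5 -703.3   76.8] dist 941.2
turn about tool z: -88.4 (or 91.6) ; shift after turn [ 685.4 -645.    76.8]
```

```bash
python3 -m inch '[[[0,0,0,0,8.5],[0,0,0,0,8.5],[0,0,0,0,8.5],[0,0,0,0,8.5],[0,0,0,0,8.5],[0,0,0,0,8.5],[0,0,0,0,8.5],[0,0,0,0,8.5],[0,0,0,0,8.5],[0,0,0,0,8.5],[0,0,0,0,8]]]' 30; python3 -c "
from h import *
go(581,-244.6,150,-17.3)"
```

```text
clock: 1.45
position: [0.1687, 0.6012, 0.2263]
ee_rot: [2.576, 1.798, -0.002]
force: [0.0, 0.5, 0.5]
width: 1.0
t 1.4 tcp(mm) [168.7 601.2 226.3] yawY -20.2 tiltz [-0.001 -0.001 -1.   ] F [0.  0.5 0.5] w(mm) 92.0 j7 -1.56
now-frame shift [-651.5  678.9   76.5] dist 940.9
turn about tool z: -2.9 (or 177.1) ; shift after turn [-684.9  645.2   76.5]
```

```bash
python3 -m inch '[[[0,-32,34,0,0],[0,-32,34,0,0],[0,-32,34,0,0],[0,-32,34,0,0],[0,-32,34,0,0],[0,-32,34,0,0],[0,-32,34,0,0],[0,-32,34,0,0],[0,-32,34,0,0],[0,-32,34,0,0],[0,-32,34,0,0],[0,-32,34,0,0]]]';python3 -m inch '[[[0,-32,34,0,0],[0,-32,34,0,0],[0,-32,34,0,0],[0,-32,34,0,0],[0,-32,34,0,0],[0,-32,34,0,0],[0,-32,34,0,0],[0,-32,34,0,0]]]'; python3 -c "
from h import *
go(581,-244.6,150,-17.3)"
```

```text
clock: 2.65
position: [0.4225, 0.0885, 0.2252]
ee_rot: [-2.564, -1.806, -0.01]
force: [0.3, 0.3, 0.0]
width: 1.005
clock: 3.45
position: [0.5993, -0.2567, 0.2231]
ee_rot: [-2.557, -1.813, -0.021]
force: [0.9, 0.5, 0.6]
width: 0.999
t 3.5 tcp(mm) [ 599.3 -256.7  223.1] yawY -19.3 tiltz [ 0.007  0.014 -1.   ] F [0.9 0.5 0.6] w(mm) 91.9 j7 0.37
now-frame shift [  4.2 -21.4  73.1] dist 22.0
turn about tool z: -2.0 (or 178.0) ; shift after turn [  5.  -21.3  73.1]
```

```bash
python3 -m inch '[[[0.2,5,-21,35,-2],[0.2,0,0,35,0],[0.2,0,0,0,0],[0.2,0,0,0,0]]]'; python3 -c "
from h import *
go(581,-244.6,26,-17.3)
T=img('top','top1');S=img('side','side1')
crop(T['frame'],300,130,420,250,'a1',k=5)
crop(S['frame'],220,100,340,200,'a2',k=6)"
```

```text
clock: 3.85
position: [0.5855, -0.2565, 0.154]
ee_rot: [2.534, 1.849, 0.02]
force: [-0.4, 0.8, 0.3]
width: 0.802
t 3.9 tcp(mm) [ 585.5 -256.5  154. ] yawY -17.8 tiltz [ 0.013  0.004 -1.   ] F [-0.4  0.8  0.3] w(mm) 73.8 j7 0.44
now-frame shift [  9.   -9.4 128. ] dist 12.8
turn about tool z: -0.5 (or 179.5) ; shift after turn [  9.1  -9.3 128. ]
```

View pics/a1.png

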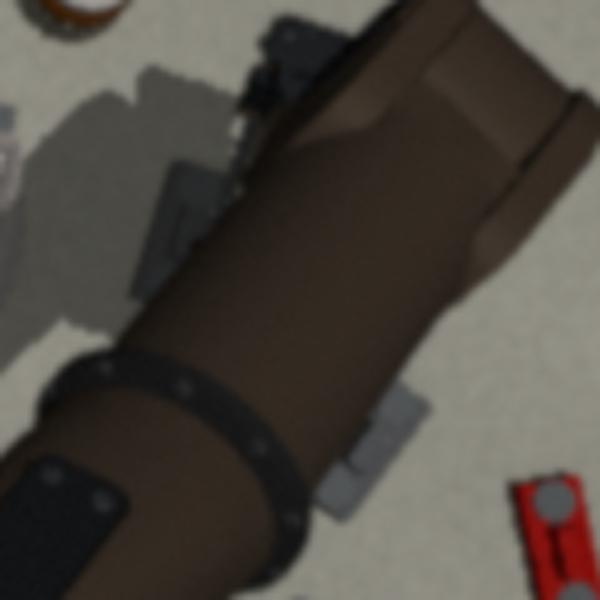

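View pics/a2.png

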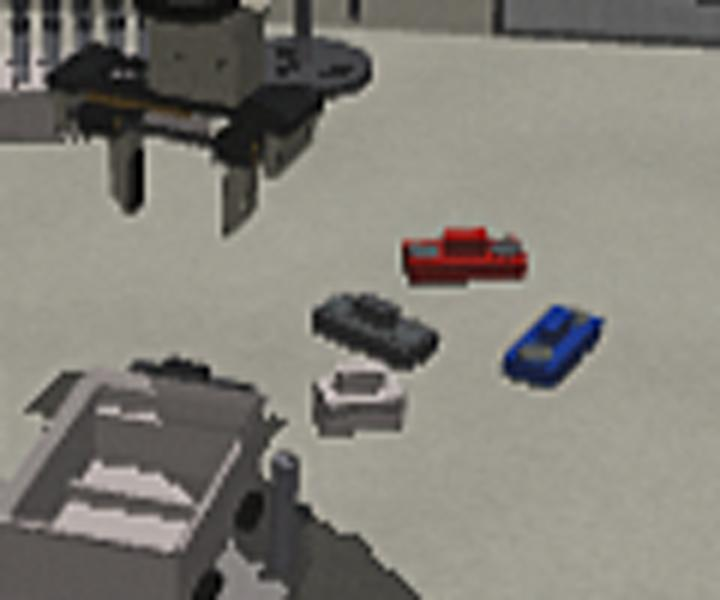

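```bash
python3 -m inch '[[[0.3,9,-9,30,0],[0.3,0,0,30,0],[0.3,0,0,20,0],[0.3,0,0,0,0],[0.3,0,0,0,0]]]'; python3 -c "
from h import *
go(581,-244.6,25,-17.3)"
```

```text
clock: 4.45
position: [0.5879, -0.2435, 0.0819]
ee_rot: [2.52, 1.85, 0.036]
force: [-0.3, -0.2, -0.3]
width: 0.699
t 4.5 tcp(mm) [ 587.9 -243.5   81.9] yawY -17.4 tiltz [ 0.028  0.001 -1.   ] F [-0.3 -0.2 -0.3] w(mm) 64.3 j7 0.49
now-frame shift [-3.6 -7.8 56.6] dist 7.0
turn about tool z: -0.1 (or 179.9) ; shift after turn [-3.6 -7.8 56.6]
```

```bash
python3 -m inch '[[[0.3,0,0,0,0],[0.3,0,0,0,0],[0.3,0,0,0,0],[0.3,0,0,0,0],[0.3,0,0,0,0]]]'; python3 -c "
from h import *
go(581,-244.6,25,-17.3)"; python3 -m inch '[[[0.3,-4,-8,0,0],[0.3,0,0,0,0],[0.3,0,0,0,0]]]'; python3 -c "
from h import *
go(581,-244.6,25,-17.3)"
```

```text
clock: 4.95
position: [0.5908, -0.2446, 0.0874]
ee_rot: [2.514, 1.848, 0.043]
force: [-0.2, 0.1, 0.0]
width: 0.699
t 5.0 tcp(mm) [ 590.8 -244.6   87.4] yawY -17.4 tiltz [ 0.035 -0.001 -0.999] F [-0.2  0.1  0. ] w(mm) 64.3 j7 0.49
now-frame shift [ -3.5 -11.5  62.1] dist 9.8
turn about tool z: -0.1 (or 179.9) ; shift after turn [ -3.5 -11.5  62.1]
clock: 5.25
position: [0.5808, -0.2463, 0.0872]
ee_rot: [2.515, 1.847, 0.043]
force: [0.7, -0.0, 0.7]
width: 0.701
t 5.2 tcp(mm) [ 580.8 -246.3   87.2] yawY -17.4 tiltz [ 0.035 -0.001 -0.999] F [ 0.7 -0.   0.7] w(mm) 64.5 j7 0.50
now-frame shift [ 1.1 -2.4 62.1] dist 1.7
turn about tool z: -0.1 (or 179.9) ; shift after turn [ 1.1 -2.4 62.1]
```

```bash
python3 -m inch '[[[0.3,1,-2,10,0],[0.3,0,0,10,0],[0.3,0,0,10,0],[0.3,0,0,10,0],[0.3,0,0,6,0],[0.3,0,0,3,0],[0.3,0,0,0,0],[0.3,0,0,0,0]]]'; python3 -c "
from h import *
go(581,-244.6,25,-17.3)"
```

```text
clock: 6.05
position: [0.5801, -0.2442, 0.0319]
ee_rot: [2.516, 1.849, 0.04]
force: [-0.1, 0.3, 0.5]
width: 0.701
t 6.0 tcp(mm) [ 580.1 -244.2   31.9] yawY -17.4 tiltz [ 0.032 -0.    -0.999] F [-0.1  0.3  0.5] w(mm) 64.5 j7 0.55
now-frame shift [-0.1  0.7  6.9] dist 0.9
turn about tool z: -0.1 (or 179.9) ; shift after turn [-0.2  0.7  6.9]
```

```bash
python3 -m inch '[[[0.3,0,1,6,0],[0.3,0,0,0,0],[1,0,0,0,0],[1,0,0,0,0],[1,0,0,0,0],[1,0,0,0,0],[1,0,0,0,0],[1,0,0,0,0]]]' 30; python3 -c "
from h import *
st()"; python3 -m inch '[[[1,0,0,-5,0],[1,0,0,-10,0],[1,0,0,-20,0],[1,0,0,-30,0],[1,0,0,-30,0],[1,0,0,-20,0],[1,0,0,-10,0],[1,0,0,-5,0],[1,0,0,0,0]]]' ; python3 -c "
from h import *
st()
S=img('side','side2')
crop(S['frame'],200,80,340,200,'a2',k=5)"
```

```text
clock: 6.85
position: [0.5823, -0.245, 0.0268]
ee_rot: [2.515, 1.847, 0.042]
force: [0.2, 0.2, -0.7]
width: 0.387
t 6.8 tcp(mm) [ 582.3 -245.    26.8] yawY -17.4 tiltz [ 0.034 -0.001 -0.999] F [ 0.2  0.2 -0.7] w(mm) 35.6 j7 0.55
clock: 7.75
position: [0.5756, -0.2444, 0.164]
ee_rot: [2.518, 1.848, 0.04]
force: [0.6, -0.1, -2.6]
width: 0.387
t 7.8 tcp(mm) [ 575.6 -244.4  164. ] yawY -17.5 tiltz [ 0.031  0.001 -1.   ] F [ 0.6 -0.1 -2.6] w(mm) 35.6 j7 0.44
```

View pics/a2.png

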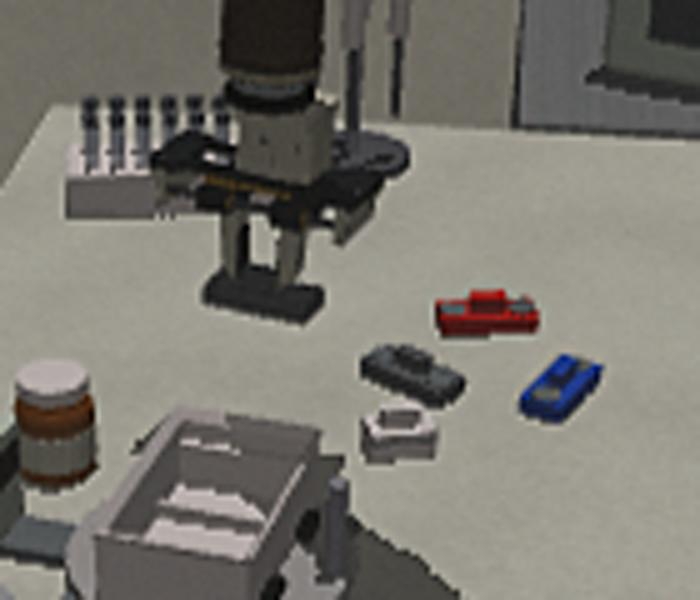

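```bash
python3 -c "
from h import *
go(587,-17.5,164,-10.1)"
```

```text
t 7.8 tcp(mm) [ 575.3 -244.2  163.4] yawY -17.5 tiltz [ 0.031  0.001 -1.   ] F [ 0.5  0.3 -2. ] w(mm) 35.9 j7 0.44
now-frame shift [219.7 -56.9   0. ] dist 227.0
turn about tool z: -7.4 (or 172.6) ; shift after turn [225.2 -28.2   0. ]
```

```bash
python3 -m inch '[[[1,0,0,0,-2.5],[1,0,0,0,-3],[1,0,0,0,-2],[1,10,-1,0,0],[1,25,-3,0,0],[1,35,-4,0,0],[1,40,-5,0,0],[1,40,-5,0,0],[1,30,-4,0,0],[1,20,-3,0,0],[1,10,-1,0,0],[1,0,0,0,0]]]';python3 -c "
from h import *
go(587,-17.5,140,-10.1)"
```

```text
clock: 9.0
position: [0.5794, -0.0176, 0.1519]
ee_rot: [2.406, 2.013, 0.018]
force: [0.4, -0.4, -2.1]
width: 0.386
t 9.0 tcp(mm) [579.4 -17.6 151.9] yawY -10.2 tiltz [ 0.011  0.004 -1.   ] F [ 0.4 -0.4 -2.1] w(mm) 35.5 j7 0.17
now-frame shift [ 1.3  7.3 12. ] dist 7.6
turn about tool z: -0.1 (or 179.9) ; shift after turn [ 1.3  7.3 12. ]
```

```bash
python3 -m inch '[[[1,1,4,3,0],[1,0,3,4,0],[1,0,0,3,0],[1,0,0,0,0]]]';python3 -c "
from h import *
go(587,-17.5,62,-10.1)
S=img('side','side3');T=img('top','top3')
crop(S['frame'],180,90,300,220,'a2',k=4);crop(T['frame'],220,110,320,230,'a1',k=5)"
```

```text
clock: 9.4
position: [0.5868, -0.0225, 0.1407]
ee_rot: [2.411, 2.005, 0.015]
force: [0.4, 0.0, -3.4]
width: 0.388
t 9.4 tcp(mm) [586.8 -22.5 140.7] yawY -10.5 tiltz [ 0.011  0.002 -1.   ] F [ 0.4  0.  -3.4] w(mm) 35.7 j7 0.18
now-frame shift [ 4.7 -1.6 78.7] dist 5.0
turn about tool z: -0.4 (or 179.6) ; shift after turn [ 4.7 -1.5 78.7]
```

View pics/a2.png

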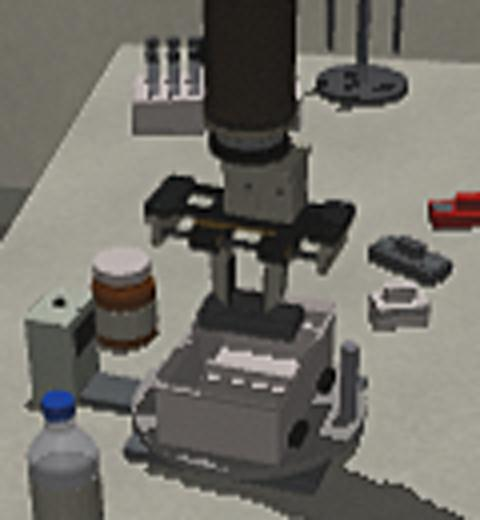

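View pics/a1.png

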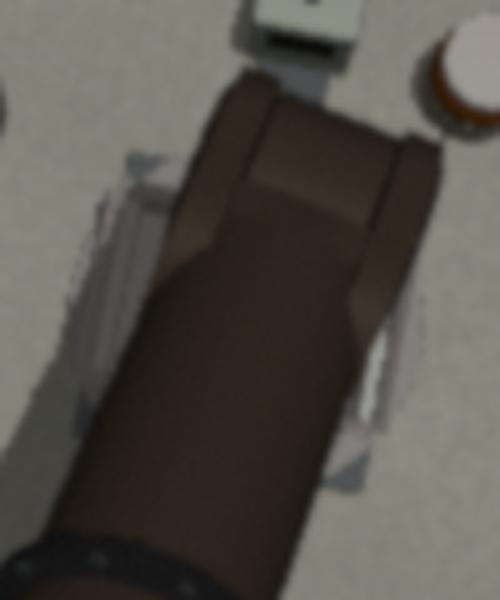

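```bash
python3 -m inch '[[[1,4,-1,5,-0.4],[1,1,-1,8,0],[1,0,0,10,0],[1,0,0,10,0],[1,0,0,8,0],[1,0,0,5,0],[1,0,0,2,0],[1,0,0,0,0]]]';python3 -c "
from h import *
go(587,-17.5,62,-10.1)"
```

```text
clock: 10.3
position: [0.5857, -0.0169, 0.0881]
ee_rot: [2.405, 2.014, 0.014]
force: [-0.1, -0.4, -2.5]
width: 0.387
t 10.3 tcp(mm) [585.7 -16.9  88.1] yawY -10.1 tiltz [ 0.01   0.002 -1.   ] F [-0.1 -0.4 -2.5] w(mm) 35.6 j7 0.22
now-frame shift [-0.5  1.1 26.1] dist 1.4
turn about tool z: -0.0 (or 180.0) ; shift after turn [-0.5  1.1 26.1]
```

```bash
python3 -m inch '[[[1,0,1,5,0],[1,0,0,6,0],[1,0,0,6,0],[1,0,0,4,0],[1,0,0,2,0],[1,0,0,1,0],[1,0,0,0,0]]]';python3 -c "
from h import *
go(587,-17.5,60,-10.1)"
```

```text
clock: 11.0
position: [0.5877, -0.0171, 0.0626]
ee_rot: [2.404, 2.013, 0.016]
force: [0.1, -0.2, -1.4]
width: 0.386
t 11.0 tcp(mm) [587.7 -17.1  62.6] yawY -10.1 tiltz [ 0.012  0.002 -1.   ] F [ 0.1 -0.2 -1.4] w(mm) 35.5 j7 0.25
now-frame shift [-0.5 -0.7  2.6] dist 0.8
turn about tool z: -0.0 (or 180.0) ; shift after turn [-0.5 -0.7  2.6]
```

```bash
python3 -m inch '[[[1,0,0,2,0],[1,0,0,1,0],[1,0,0,0,0]]]';python3 -c "
from h import *
st()"; python3 -m inch '[[[0.4,0,0,0,0],[0.4,0,0,0,0],[0.4,0,0,0,0],[0.4,0,0,-6,0],[0.4,0,0,-15,0],[0.4,0,0,-25,0],[0.4,0,0,-30,0],[0.4,0,0,-25,0],[0.4,0,0,-15,0],[0.4,0,0,-5,0],[0.4,0,0,0,0]]]';python3 -c "
from h import *
go(443.6,-366,164,-35.8)"
```

```text
clock: 11.3
position: [0.588, -0.0173, 0.0607]
ee_rot: [2.404, 2.013, 0.018]
force: [-0.5, -0.1, -1.2]
width: 0.388
t 11.3 tcp(mm) [588.  -17.3  60.7] yawY -10.1 tiltz [ 0.013  0.002 -1.   ] F [-0.5 -0.1 -1.2] w(mm) 35.7 j7 0.25
clock: 12.4
position: [0.5874, -0.019, 0.1934]
ee_rot: [2.403, 2.008, 0.023]
force: [0.4, 0.3, -0.4]
width: 0.602
t 12.4 tcp(mm) [587.4 -19.  193.4] yawY -10.2 tiltz [ 0.017  0.002 -1.   ] F [ 0.4  0.3 -0.4] w(mm) 55.4 j7 0.13
now-frame shift [-367.2  -80.3   26.2] dist 375.6
turn about tool z: 25.6 (or -154.4) ; shift after turn [-365.9   86.    26.2]
```

```bash
python3 -m inch '[[[0.3,0,0,0,6],[0.3,0,0,0,7],[0.3,0,0,0,7],[0.3,-20,5,0,5],[0.3,-35,8,0,0],[0.3,-40,9,0,0],[0.3,-40,9,0,0],[0.3,-40,9,0,0],[0.3,-40,9,0,0],[0.3,-40,9,0,0],[0.3,-35,8,0,0],[0.3,-30,7,0,0]]]';python3 -m inch '[[[0.3,-20,4,0,0],[0.3,-10,2,0,0],[0.3,0,0,0,0]]]';python3 -c "
from h import *
go(443.6,-366,100,-35.8)
T=img('top','top4');S=img('side','side4')
crop(T['frame'],220,110,430,280,'a1',k=3.8);crop(S['frame'],180,90,340,220,'a2',k=5)"
```

```text
clock: 13.6
position: [0.4531, -0.3237, 0.1823]
ee_rot: [-2.793, -1.435, -0.01]
force: [0.9, 0.3, 0.1]
width: 0.7
clock: 13.9
position: [0.4355, -0.3567, 0.1807]
ee_rot: [-2.798, -1.423, -0.004]
force: [-0.2, 0.6, 0.2]
width: 0.699
t 13.9 tcp(mm) [ 435.5 -356.7  180.7] yawY -36.1 tiltz [ 0.001  0.004 -1.   ] F [-0.2  0.6  0.2] w(mm) 64.3 j7 0.40
now-frame shift [-3.1 12.1 80.7] dist 12.3
turn about tool z: -0.3 (or 179.7) ; shift after turn [-3.1 12.1 80.7]
```

View pics/a1.png

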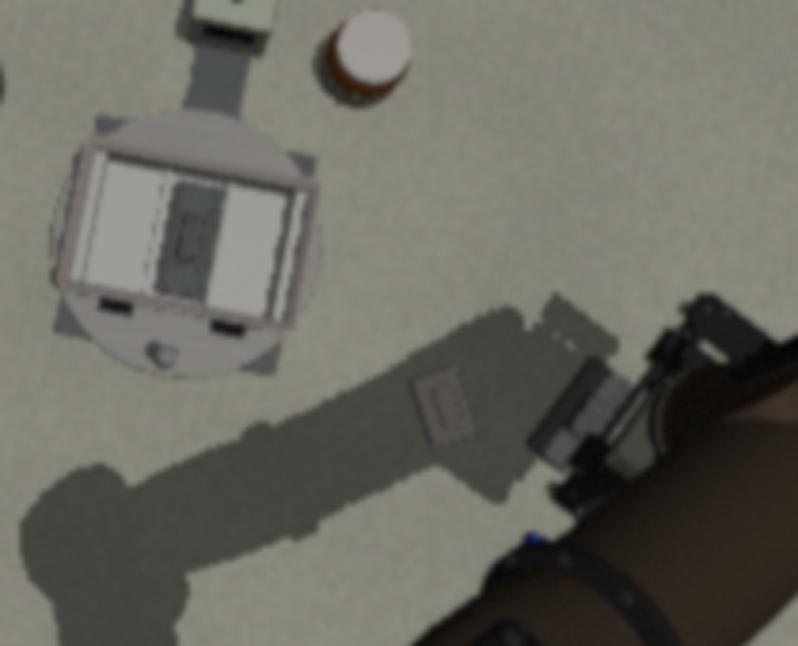

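View pics/a2.png

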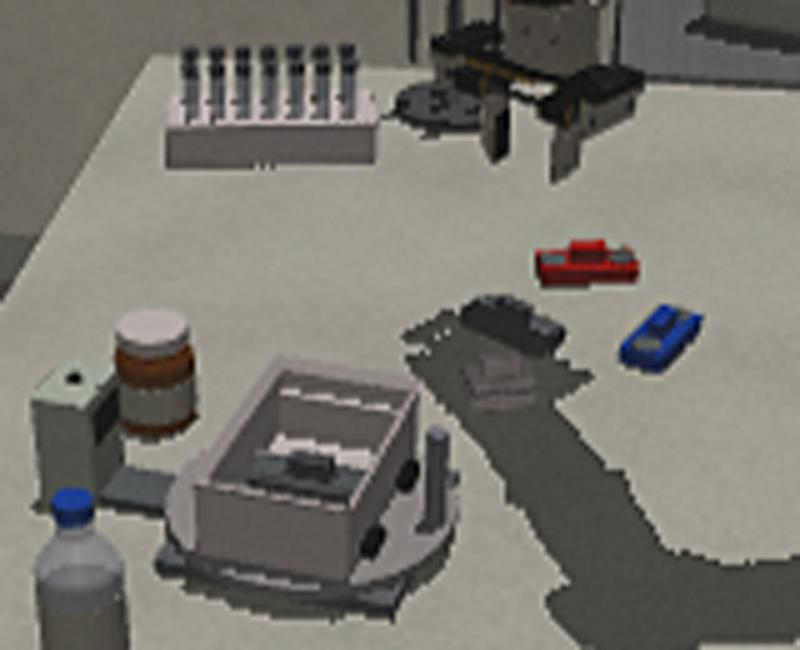

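```bash
python3 -m inch '[[[0.3,-2,6,10,0],[0.3,-1,6,20,0],[0.3,0,0,30,0],[0.3,0,0,25,0],[0.3,0,0,15,0],[0.3,0,0,8,0],[0.3,0,0,3,0],[0.3,0,0,0,0]]]';python3 -c "
from h import *
go(443.6,-366,26,-35.8)"
```

```text
clock: 14.8
position: [0.4541, -0.3549, 0.0608]
ee_rot: [-2.78, -1.448, -0.01]
force: [0.2, -0.8, 0.6]
width: 0.7
t 14.8 tcp(mm) [ 454.1 -354.9   60.8] yawY -35.0 tiltz [ 0.003  0.009 -1.   ] F [ 0.2 -0.8  0.6] w(mm) 64.4 j7 0.53
now-frame shift [-15.4  -2.1  34.7] dist 15.3
turn about tool z: 0.8 (or -179.2) ; shift after turn [-15.4  -1.9  34.7]
```

```bash
python3 -m inch '[[[0.3,-8,-1,0,0.4],[0.3,-7,-1,0,0.4],[0.3,0,0,0,0],[0.3,0,0,4,0],[0.3,0,0,4,0],[0.3,0,0,4,0],[0.3,0,0,2,0],[0.3,0,0,0,0]]]';python3 -c "
from h import *
go(443.6,-366,26,-35.8)"
```

```text
clock: 15.6
position: [0.4444, -0.368, 0.0481]
ee_rot: [-2.795, -1.428, -0.014]
force: [-0.5, 0.8, -0.0]
width: 0.698
t 15.6 tcp(mm) [ 444.4 -368.    48.1] yawY -35.9 tiltz [ 0.007  0.007 -1.   ] F [-0.5  0.8 -0. ] w(mm) 64.3 j7 0.56
now-frame shift [ 1.  -1.8 22.1] dist 2.2
turn about tool z: -0.1 (or 179.9) ; shift after turn [ 1.  -1.8 22.1]
```

```bash
python3 -m inch '[[[0.3,1,-2,5,0],[0.3,0,0,6,0],[0.3,0,0,6,0],[0.3,0,0,4,0],[0.3,0,0,1,0],[0.3,0,0,0,0]]]';python3 -c "
from h import *
go(443.6,-366,26,-35.8)"; python3 -m inch '[[[1,0,0,0,0],[1,0,0,0,0],[1,0,0,0,0],[1,0,0,0,0],[1,0,0,0,0],[1,0,0,0,0]]]' 30;python3 -c "
from h import *
st()"
```

```text
clock: 16.2
position: [0.4433, -0.3652, 0.0235]
ee_rot: [-2.793, -1.429, -0.013]
force: [-0.9, -0.2, 0.2]
width: 0.702
t 16.2 tcp(mm) [ 443.3 -365.2   23.5] yawY -35.8 tiltz [ 0.006  0.008 -1.   ] F [-0.9 -0.2  0.2] w(mm) 64.6 j7 0.58
now-frame shift [-0.5  0.7 -2.5] dist 0.8
turn about tool z: -0.0 (or 180.0) ; shift after turn [-0.5  0.7 -2.5]
clock: 16.8
position: [0.4437, -0.3657, 0.024]
ee_rot: [-2.794, -1.429, -0.014]
force: [0.4, -1.2, -1.4]
width: 0.388
t 16.8 tcp(mm) [ 443.7 -365.7   24. ] yawY -35.8 tiltz [ 0.007  0.007 -1.   ] F [ 0.4 -1.2 -1.4] w(mm) 35.7 j7 0.58
```

```bash
python3 -m inch '[[[1,0,0,-5,0],[1,0,0,-12,0],[1,0,0,-25,0],[1,0,0,-35,0],[1,0,0,-35,0],[1,0,0,-25,0],[1,0,0,-15,0],[1,0,0,-6,0],[1,0,0,0,-4],[1,0,0,0,-7],[1,0,0,0,-7],[1,0,0,0,-7]]]';python3 -c "
from h import *
go(577,-73,170,-10.1)"
```

```text
clock: 18.0
position: [0.4392, -0.3656, 0.1932]
ee_rot: [-2.408, -2.011, -0.013]
force: [0.5, -0.2, -1.5]
width: 0.386
t 18.0 tcp(mm) [ 439.2 -365.6  193.2] yawY -10.2 tiltz [ 0.004  0.009 -1.   ] F [ 0.5 -0.2 -1.5] w(mm) 35.5 j7 0.79
now-frame shift [312.2  83.5  26.2] dist 323.4
turn about tool z: -0.1 (or 179.9) ; shift after turn [312.   84.3  26.2]
```

```bash
python3 -m inch '[[[1,15,4,0,0],[1,30,8,0,0],[1,36,10,0,0],[1,40,11,0,0],[1,40,11,0,0],[1,40,11,0,0],[1,36,10,0,0],[1,30,8,0,0],[1,20,5,0,0],[1,10,3,0,0],[1,4,1,0,0],[1,0,0,0,0]]]';python3 -c "
from h import *
go(577,-73,120,-10.1)"
```

```text
clock: 19.2
position: [0.571, -0.0748, 0.1936]
ee_rot: [-2.406, -2.004, -0.002]
force: [0.4, -0.3, -2.7]
width: 0.385
t 19.2 tcp(mm) [571.  -74.8 193.6] yawY -10.4 tiltz [-0.005  0.008 -1.   ] F [ 0.4 -0.3 -2.7] w(mm) 35.4 j7 0.21
now-frame shift [ 2.3  6.  73.6] dist 6.2
turn about tool z: -0.3 (or 179.7) ; shift after turn [ 2.2  6.  73.6]
```

```bash
python3 -m inch '[[[1,1,3,6,-0.3],[1,1,3,10,0],[1,0,0,13,0],[1,0,0,13,0],[1,0,0,13,0],[1,0,0,10,0],[1,0,0,6,0],[1,0,0,2,0],[1,0,0,0,0]]]';python3 -c "
from h import *
go(577,-73,90,-10.1)"
```

```text
clock: 20.1
position: [0.5743, -0.079, 0.1127]
ee_rot: [-2.408, -2.001, 0.004]
force: [-0.9, 0.4, -1.9]
width: 0.393
t 20.1 tcp(mm) [574.3 -79.  112.7] yawY -10.6 tiltz [-0.009  0.007 -1.   ] F [-0.9  0.4 -1.9] w(mm) 36.1 j7 0.28
now-frame shift [ 6.3  1.7 22.7] dist 6.5
turn about tool z: -0.5 (or 179.5) ; shift after turn [ 6.2  1.8 22.7]
```

```bash
python3 -m inch '[[[1,3,1,0,-0.5],[1,3,1,0,0],[1,0,0,4,0],[1,0,0,6,0],[1,0,0,6,0],[1,0,0,4,0],[1,0,0,1,0],[1,0,0,0,0]]]';python3 -c "
from h import *
go(577,-73,58,-10.1)
S=img('side','side5')
crop(S['frame'],180,90,300,220,'a2',k=4.5)"
```

```text
clock: 20.9
position: [0.5786, -0.0724, 0.0911]
ee_rot: [-2.399, -2.014, 0.0]
force: [0.1, -0.1, -3.2]
width: 0.385
t 20.9 tcp(mm) [578.6 -72.4  91.1] yawY -10.0 tiltz [-0.006  0.007 -1.   ] F [ 0.1 -0.1 -3.2] w(mm) 35.4 j7 0.30
now-frame shift [-1.  -1.3 33.1] dist 1.7
turn about tool z: 0.1 (or -179.9) ; shift after turn [-1.  -1.3 33.1]
```

View pics/a2.png

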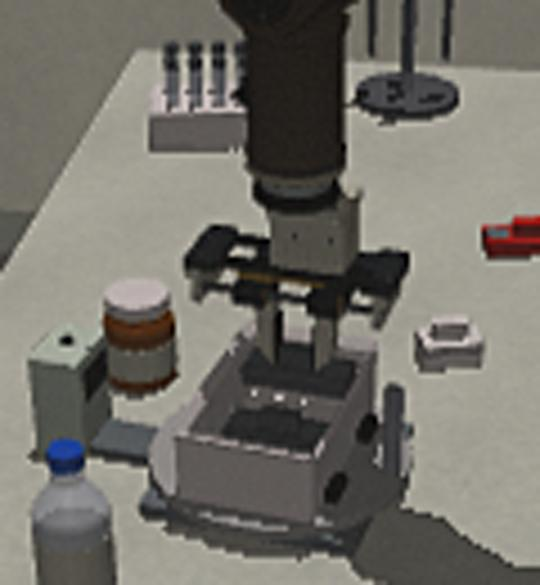

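The second pack, held at about crop (300,375), is inside the box above the -y cavity. Pack A is in the middle cavity and clear of it. I'm lowering it now.

```bash
python3 -m inch '[[[1,-1,-1,5,0],[1,0,0,6,0],[1,0,0,6,0],[1,0,0,5,0],[1,0,0,4,0],[1,0,0,2,0],[1,0,0,1,0],[1,0,0,0,0]]]';python3 -c "
from h import *
go(577,-73,57,-10.1)"
```

```text
clock: 21.75
position: [0.5772, -0.0733, 0.0595]
ee_rot: [-2.399, -2.014, 0.0]
force: [-0.4, 0.1, -2.3]
width: 0.387
t 21.8 tcp(mm) [577.2 -73.3  59.5] yawY -10.0 tiltz [-0.006  0.007 -1.   ] F [-0.4  0.1 -2.3] w(mm) 35.6 j7 0.33
now-frame shift [ 0.3 -0.3  2.5] dist 0.4
turn about tool z: 0.1 (or -179.9) ; shift after turn [ 0.3 -0.3  2.5]
```

```bash
python3 -m inch '[[[1,0,0,2,0],[1,0,0,1,0],[1,0,0,0,0],[0.4,0,0,0,0],[0.4,0,0,0,0],[0.4,0,0,0,0],[0.4,0,0,-6,0],[0.4,0,0,-15,0],[0.4,0,0,-30,0],[0.4,0,0,-30,0],[0.4,0,0,-20,0],[0.4,0,0,-8,0]]]';python3 -c "
from h import *
go(431.6,323.3,160,85.9)"
```

```text
clock: 22.95
position: [0.5783, -0.0753, 0.1745]
ee_rot: [-2.402, -2.013, -0.002]
force: [0.6, -0.1, 0.1]
width: 0.598
t 22.9 tcp(mm) [578.3 -75.3 174.5] yawY -10.1 tiltz [-0.004  0.006 -1.   ] F [ 0.6 -0.1  0.1] w(mm) 55.0 j7 0.23
now-frame shift [ 366.7 -214.    17.4] dist 424.7
turn about tool z: 84.0 (or -96.0) ; shift after turn [-174.7 -387.    17.4]
```

```bash
python3 -m inch '[[[0.3,17,-10,0,0],[0.3,30,-18,0,0],[0.3,36,-20,0,0],[0.3,36,-21,0,0],[0.3,36,-21,0,0],[0.3,36,-21,0,0],[0.3,36,-21,0,0],[0.3,36,-21,0,0],[0.3,36,-21,0,0],[0.3,30,-18,0,0],[0.3,20,-12,0,0],[0.3,8,-4,0,0]]]';python3 -m inch '[[[0.3,0,0,0,-4],[0.3,0,0,0,-8],[0.3,0,0,0,-8],[0.3,0,0,0,-8],[0.3,0,0,0,-8],[0.3,0,0,0,-8],[0.3,0,0,0,-8],[0.3,0,0,0,-8],[0.3,0,0,0,-8],[0.3,0,0,0,-8],[0.3,0,0,0,-8],[0.3,0,0,0,-6]]]';python3 -c "
from h import *
go(431.6,323.3,100,85.9)
T=img('top','top6');S=img('side','side6')
crop(T['frame'],130,110,430,290,'a1',k=2.6);crop(S['frame'],180,100,340,300,'a2',k=3)"
```

```text
clock: 24.15
position: [0.432, 0.324, 0.1812]
ee_rot: [-2.412, -2.009, -0.009]
force: [-0.9, -0.1, 0.2]
width: 0.699
clock: 25.35
position: [0.4375, 0.311, 0.1821]
ee_rot: [0.207, 3.129, -0.002]
force: [1.3, -1.1, 0.1]
width: 0.7
t 25.4 tcp(mm) [437.5 311.  182.1] yawY 82.4 tiltz [ 0.005 -0.002 -1.   ] F [ 1.3 -1.1  0.1] w(mm) 64.4 j7 0.84
now-frame shift [ 7.9 11.6 82.1] dist 13.7
turn about tool z: -3.5 (or 176.5) ; shift after turn [ 7.2 12.  82.1]
```

View pics/a1.png

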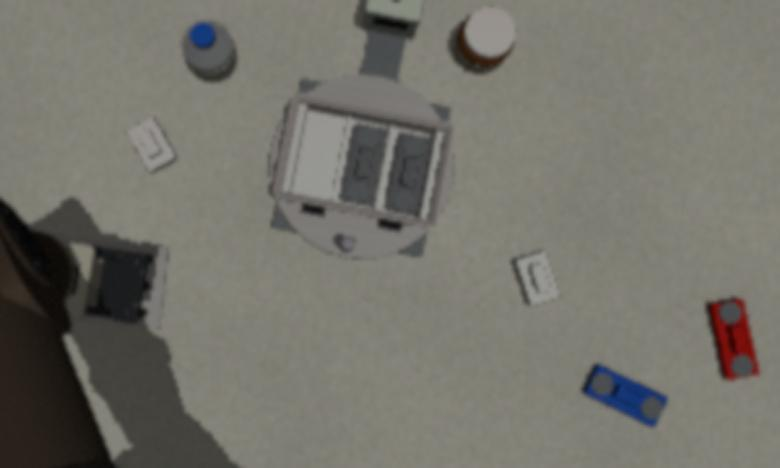

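View pics/a2.png

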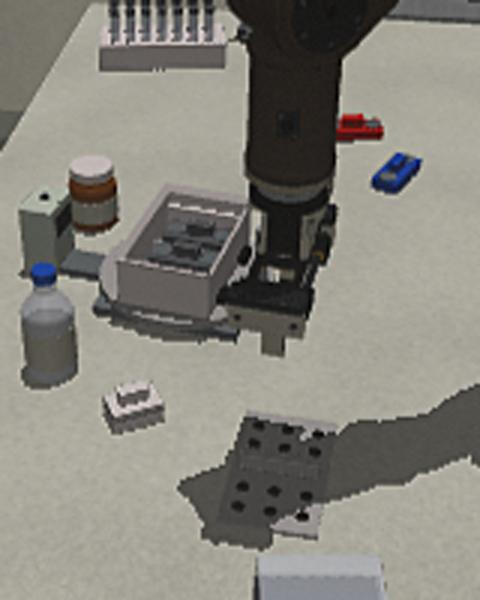

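```bash
python3 -m inch '[[[0.4,4,6,5,-2],[0.4,4,6,12,-1.5],[0.4,0,0,15,0],[0.4,0,0,15,0],[0.4,0,0,15,0],[0.4,0,0,12,0],[0.4,0,0,8,0],[0.4,0,0,3,0],[0.4,0,0,0,0],[0.4,0,0,0,0]]]';python3 -c "
from h import *
go(431.6,323.3,60,85.9)"
```

```text
clock: 26.45
position: [0.4291, 0.3258, 0.0891]
ee_rot: [0.123, 3.135, -0.005]
force: [0.6, -0.7, 0.1]
width: 0.601
t 26.4 tcp(mm) [429.1 325.8  89.1] yawY 85.5 tiltz [ 0.004 -0.004 -1.   ] F [ 0.6 -0.7  0.1] w(mm) 55.2 j7 0.90
now-frame shift [-2.6 -2.2 29.1] dist 3.5
turn about tool z: -0.4 (or 179.6) ; shift after turn [-2.6 -2.2 29.1]
```

```bash
python3 -m inch '[[[0.4,-2,-2,6,-0.4],[0.4,0,0,12,0],[0.4,0,0,15,0],[0.4,0,0,15,0],[0.4,0,0,10,0],[0.4,0,0,6,0],[0.4,0,0,3,0],[0.4,0,0,0,0],[0.4,0,0,0,0]]]';python3 -c "
from h import *
go(431.6,323.3,9,85.9)"
```

```text
clock: 27.35
position: [0.4332, 0.3238, 0.0188]
ee_rot: [0.112, 3.133, -0.0]
force: [-0.1, -0.0, -0.3]
width: 0.599
t 27.4 tcp(mm) [433.2 323.8  18.8] yawY 85.9 tiltz [ 0.007 -0.001 -1.   ] F [-0.1 -0.  -0.3] w(mm) 55.1 j7 0.95
now-frame shift [ 1.7 -0.7  9.8] dist 1.7
turn about tool z: -0.0 (or 180.0) ; shift after turn [ 1.7 -0.7  9.8]
```

```bash
python3 -m inch '[[[0.4,2,-1,4,0],[0.4,0,0,4,0],[0.4,0,0,2,0],[0.4,0,0,0,0]]]';python3 -c "
from h import *
go(431.6,323.3,9,85.9)"
```

```text
clock: 27.75
position: [0.4316, 0.3236, 0.0092]
ee_rot: [0.112, 3.131, 0.002]
force: [0.3, -0.2, 0.4]
width: 0.598
t 27.8 tcp(mm) [431.6 323.6   9.2] yawY 85.9 tiltz [ 0.009  0.001 -1.   ] F [ 0.3 -0.2  0.4] w(mm) 55.1 j7 0.96
now-frame shift [ 0.  -0.3  0.2] dist 0.3
turn about tool z: 0.0 (or -180.0) ; shift after turn [ 0.  -0.3  0.2]
```

```bash
python3 -m inch '[[[1,0,0,0,0],[1,0,0,0,0],[1,0,0,0,0],[1,0,0,0,0],[1,0,0,0,0],[1,0,0,0,0],[1,0,0,0,0],[1,0,0,0,0]]]' 40;python3 -c "
from h import *
st()"; python3 -m inch '[[[1,0,0,-4,0],[1,0,0,-8,0],[1,0,0,-15,0],[1,0,0,-25,0],[1,0,0,-30,0],[1,0,0,-30,0],[1,0,0,-30,0],[1,0,0,-20,0],[1,0,0,-10,0],[1,0,0,-4,0],[1,0,0,0,0]]]';python3 -c "
from h import *
go(587,-17.5,190,79.9)
T=img('top','top7');S=img('side','side7')
crop(T['frame'],90,150,250,290,'a1',k=4);crop(S['frame'],180,150,340,300,'a2',k=4)"
```

```text
clock: 28.55
position: [0.4319, 0.3239, 0.0095]
ee_rot: [0.112, 3.131, 0.003]
force: [0.0, 0.8, 0.4]
width: 0.148
t 28.6 tcp(mm) [431.9 323.9   9.5] yawY 85.9 tiltz [ 0.009  0.002 -1.   ] F [0.  0.8 0.4] w(mm) 13.6 j7 0.96
clock: 29.65
position: [0.4284, 0.3214, 0.1951]
ee_rot: [0.114, 3.133, -0.001]
force: [0.3, -0.3, -2.0]
width: 0.147
t 29.6 tcp(mm) [428.4 321.4 195.1] yawY 85.8 tiltz [ 0.006 -0.001 -1.   ] F [ 0.3 -0.3 -2. ] w(mm) 13.5 j7 0.87
now-frame shift [-182.7 -326.5    6.3] dist 374.2
turn about tool z: 5.9 (or -174.1) ; shift after turn [-215.6 -305.8    6.3]
```

View pics/a1.png

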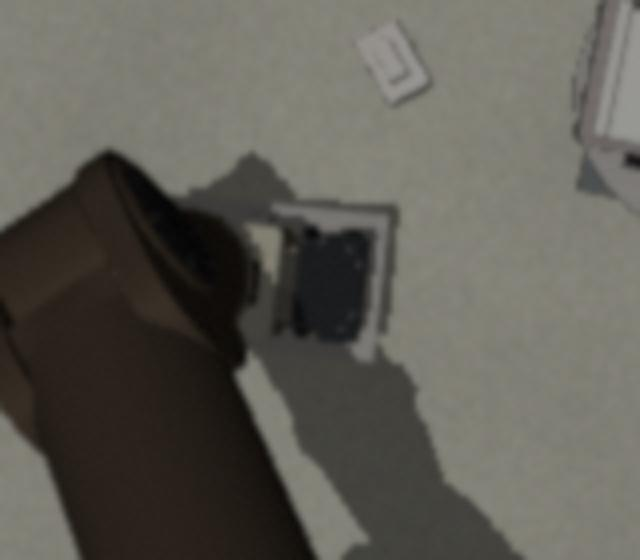

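View pics/a2.png

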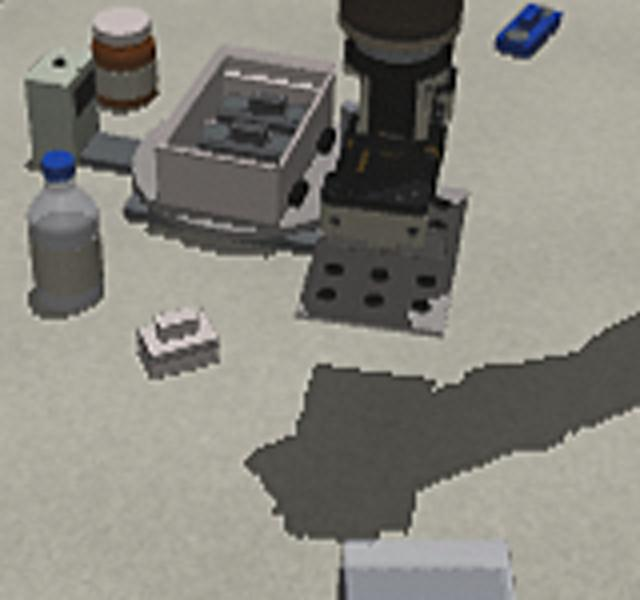

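```bash
python3 -m inch '[[[1,0,0,0,3],[1,0,0,0,3],[1,-9,-12,0,0],[1,-18,-26,0,0],[1,-23,-33,0,0],[1,-23,-33,0,0],[1,-23,-33,0,0],[1,-23,-33,0,0],[1,-23,-33,0,0],[1,-23,-33,0,0],[1,-18,-26,0,0],[1,-12,-17,0,0]]]';python3 -m inch '[[[1,-6,-9,0,0],[1,-3,-4,0,0],[1,0,0,0,0],[1,0,0,0,0]]]';python3 -c "
from h import *
go(587,-17.5,170,79.9)"
```

```text
clock: 30.95
position: [0.5712, -0.0083, 0.1849]
ee_rot: [-0.255, -3.122, 0.025]
force: [-0.6, -0.7, -1.6]
width: 0.147
clock: 31.35
position: [0.5767, -0.0281, 0.1828]
ee_rot: [-0.26, -3.117, 0.029]
force: [0.3, 0.5, -2.6]
width: 0.146
t 31.4 tcp(mm) [576.7 -28.1 182.8] yawY 80.5 tiltz [-0.015 -0.017 -1.   ] F [ 0.3  0.5 -2.6] w(mm) 13.5 j7 1.54
now-frame shift [-8.5 12.4 12.4] dist 14.7
turn about tool z: 0.6 (or -179.4) ; shift after turn [-8.4 12.5 12.4]
```

Run:
```python
from h import *
t=cv2.imread("pics/top6.png");t=cv2.convertScaleAbs(t,alpha=1.8)
crop(t,232,142,308,206,"t5",k=10)
```

```text
(no output)
```

View pics/t5.png

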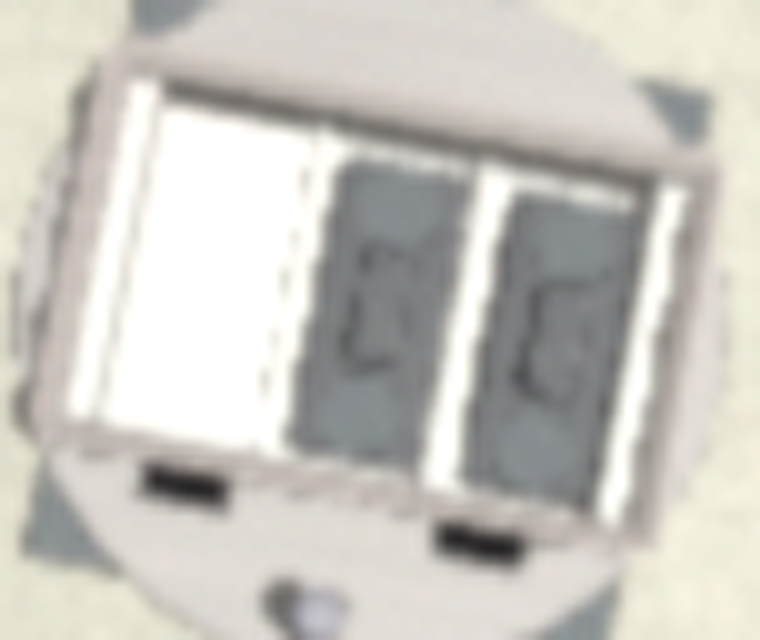

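Run:
```python
from h import *
T=img("top"); print("cam",-cam(T)[0].T@cam(T)[1])
a=[onplane(T,up(p,232,142,10),.073)[:2]*1000 for p in [(140,82),(80,418),(677,187),(610,518)]]
a=np.array(a); print(a.round(1), a.mean(0)); print(np.linalg.norm(a[0]-a[1]),np.linalg.norm(a[2]-a[3]),np.linalg.norm(a[:2].mean(0)-a[2:].mean(0)), np.degrees(np.arctan2(*(a[0]-a[1])[::-1])),np.degrees(np.arctan2(*(a[2]-a[3])[::-1])),np.degrees(np.arctan2(*(a[:2].mean(0)-a[2:].mean(0))[::-1])))
c=np.array([onplane(T,up(p,232,142,10),.099)[:2]*1000 for p in [(118,48),(715,165),(640,548),(40,430)]]);print("rim",c.round(1),c.mean(0))
# ray from pack A body centre z 20+33
print("packA",onplane(T,up((381,312),232,142,10),.053))
p=np.array([onplane(T,up(q,232,142,10),.053)[:2]*1000 for q in [(340,150),(472,178),(420,470),(288,440)]]);print(p.round(1),p.mean(0))
```

```text
cam [0.43468963 0.03719166 1.42361878]
[[ 658.2   60.1]
 [ 547.7   76.9]
 [ 627.7 -115.7]
 [ 519.2  -95.6]] [588.20876334 -18.5697175 ]
111.69905546086181 110.41351401357699 176.6049875855638 -8.664078965616328 -10.511875898008977 80.3885281435796
rim [[ 664.7   66.9]
 [ 631.4 -124.8]
 [ 508.2 -102.7]
 [ 541.4   88.8]] [586.43928632 -17.94987966]
packA [ 0.58677803 -0.02088406  0.053     ]
[[640.3  -6.3]
 [632.  -50.1]
 [534.8 -34.7]
 [543.7   8.9]] [587.72462821 -20.55405876]
```

```bash
python3 -m inch '[[[1,-4,6,5,0.6],[1,-4,6,8,0],[1,0,0,10,0],[1,0,0,10,0],[1,0,0,8,0],[1,0,0,5,0],[1,0,0,2,0],[1,0,0,0,0]]]';python3 -c "
from h import *
go(587.2,-18,120,79.9)"
```

```text
clock: 32.2
position: [0.5854, -0.0127, 0.1288]
ee_rot: [-0.267, -3.114, 0.027]
force: [1.2, -0.9, -2.0]
width: 0.151
t 32.2 tcp(mm) [585.4 -12.7 128.8] yawY 80.2 tiltz [-0.018 -0.016 -1.   ] F [ 1.2 -0.9 -2. ] w(mm) 13.9 j7 1.54
now-frame shift [-2.8 -4.7  8.8] dist 5.6
turn about tool z: 0.3 (or -179.7) ; shift after turn [-2.8 -4.7  8.8]
```

```bash
python3 -m inch '[[[1,-2,-3,3,0.3],[1,-1,-2,3,0],[1,0,0,2,0],[1,0,0,0,0]]]';python3 -c "
from h import *
go(587.2,-18,84,79.9)
T=img('top','top8');S=img('side','side8')
crop(cv2.convertScaleAbs(T['frame'],alpha=1.8),220,125,320,220,'a1',k=6);crop(S['frame'],190,140,290,230,'a2',k=7)"
```

```text
clock: 32.6
position: [0.5882, -0.0195, 0.1211]
ee_rot: [-0.278, -3.115, 0.027]
force: [-1.4, 0.4, -1.6]
width: 0.152
t 32.6 tcp(mm) [588.2 -19.5 121.1] yawY 79.8 tiltz [-0.016 -0.016 -1.   ] F [-1.4  0.4 -1.6] w(mm) 14.0 j7 1.55
now-frame shift [ 0.8  2.  37.1] dist 1.8
turn about tool z: -0.1 (or 179.9) ; shift after turn [ 0.8  2.  37.1]
```

View pics/a1.png

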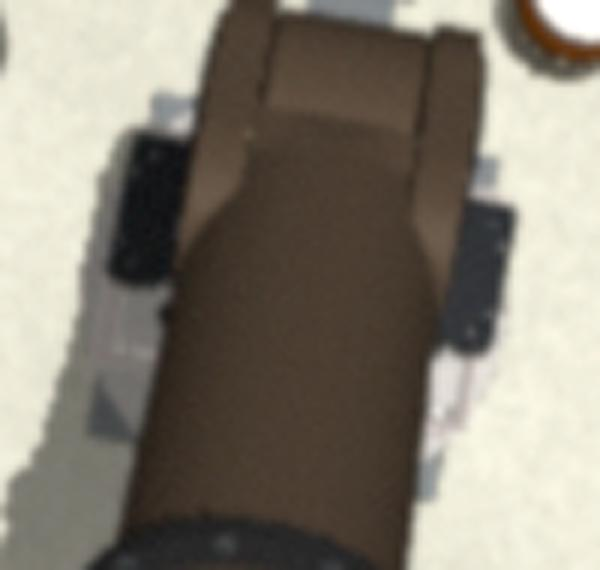

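View pics/a2.png

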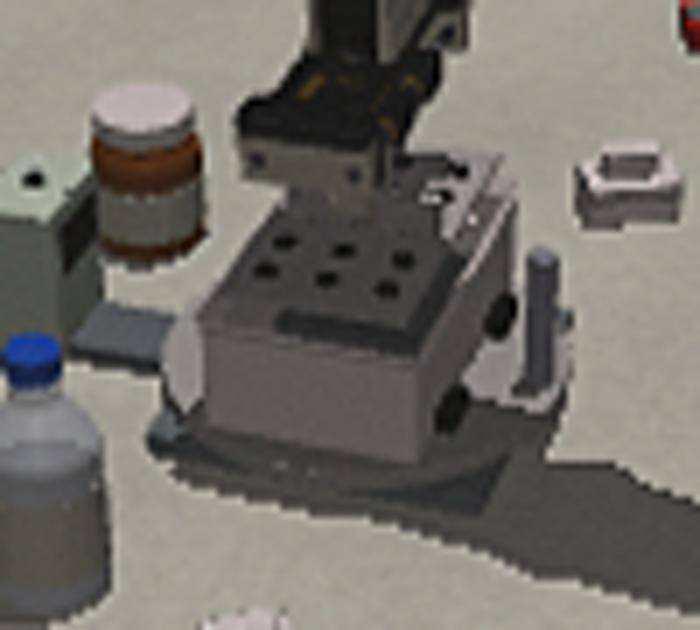

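```bash
python3 -m inch '[[[1,0,1,3,0],[1,0,1,4,0],[1,0,0,4,0],[1,0,0,3,0],[1,0,0,0,0],[1,0,0,0,0]]]';python3 -c "
from h import *
go(587.2,-18,84,79.9)"
```

```text
clock: 33.3
position: [0.5884, -0.017, 0.106]
ee_rot: [-0.276, -3.115, 0.026]
force: [0.2, 0.4, -3.1]
width: 0.147
t 33.3 tcp(mm) [588.4 -17.  106. ] yawY 79.9 tiltz [-0.015 -0.016 -1.   ] F [ 0.2  0.4 -3.1] w(mm) 13.5 j7 1.56
now-frame shift [ 0.8 -0.8 22.1] dist 1.6
turn about tool z: -0.0 (or 180.0) ; shift after turn [ 0.8 -0.8 22.1]
```

```bash
python3 -m inch '[[[1,1,-1,2,0],[1,0,0,3,0],[1,0,0,3,0],[1,0,0,2,0],[1,0,0,0,0]]]';python3 -c "
from h import *
go(587.2,-18,84,79.9)"
```

```text
clock: 33.8
position: [0.5871, -0.0182, 0.0954]
ee_rot: [-0.276, -3.116, 0.026]
force: [0.6, -0.1, -2.0]
width: 0.149
t 33.8 tcp(mm) [587.1 -18.2  95.4] yawY 79.9 tiltz [-0.015 -0.016 -1.   ] F [ 0.6 -0.1 -2. ] w(mm) 13.7 j7 1.56
now-frame shift [-0.2  0.4 11.4] dist 0.2
turn about tool z: -0.0 (or 180.0) ; shift after turn [-0.2  0.4 11.4]
```

```bash
python3 -m inch '[[[1,0,0,3,0],[1,0,0,3,0],[1,0,0,2,0],[1,0,0,1,0],[1,0,0,0,0]]]';python3 -c "
from h import *
go(587.2,-18,84,79.9)"
```

```text
clock: 34.3
position: [0.587, -0.0183, 0.0855]
ee_rot: [-0.276, -3.115, 0.026]
force: [0.4, 0.0, -1.9]
width: 0.147
t 34.3 tcp(mm) [587.  -18.3  85.5] yawY 79.9 tiltz [-0.015 -0.016 -1.   ] F [ 0.4  0.  -1.9] w(mm) 13.6 j7 1.57
now-frame shift [-0.2  0.4  1.5] dist 0.4
turn about tool z: -0.0 (or 180.0) ; shift after turn [-0.2  0.4  1.5]
```

```bash
python3 -m inch '[[[1,0,0,1.5,0],[1,0,0,1,0],[1,0,0,0,0]]]';python3 -c "
from h import *
st()";python3 -m inch '[[[0.5,0,0,0,0],[0.5,0,0,0,0],[0.5,0,0,0,0],[0.5,0,0,0,0],[0.5,0,0,-6,0],[0.5,0,0,-15,0],[0.5,0,0,-25,0],[0.5,0,0,-25,0],[0.5,0,0,-20,0],[0.5,0,0,-8,0],[0.5,0,0,0,0]]]';python3 -c "
from h import *
go(447,-250,190,19)
S=img('side','side9')
crop(S['frame'],190,140,290,230,'a2',k=7)"
```

```text
clock: 34.6
position: [0.5873, -0.0187, 0.0837]
ee_rot: [-0.277, -3.116, 0.026]
force: [-2.6, 0.1, 2.4]
width: 0.149
t 34.6 tcp(mm) [587.3 -18.7  83.7] yawY 79.8 tiltz [-0.014 -0.016 -1.   ] F [-2.6  0.1  2.4] w(mm) 13.7 j7 1.57
clock: 35.7
position: [0.5889, -0.017, 0.1878]
ee_rot: [-0.277, -3.117, 0.026]
force: [0.3, -0.3, 0.3]
width: 0.5
t 35.7 tcp(mm) [588.9 -17.  187.8] yawY 79.8 tiltz [-0.014 -0.016 -1.   ] F [ 0.3 -0.3  0.3] w(mm) 46.0 j7 1.52
now-frame shift [  98.6 -254.4    3.4] dist 272.8
turn about tool z: 60.8 (or -119.2) ; shift after turn [-174.1 -210.     3.4]
```

View pics/a2.png

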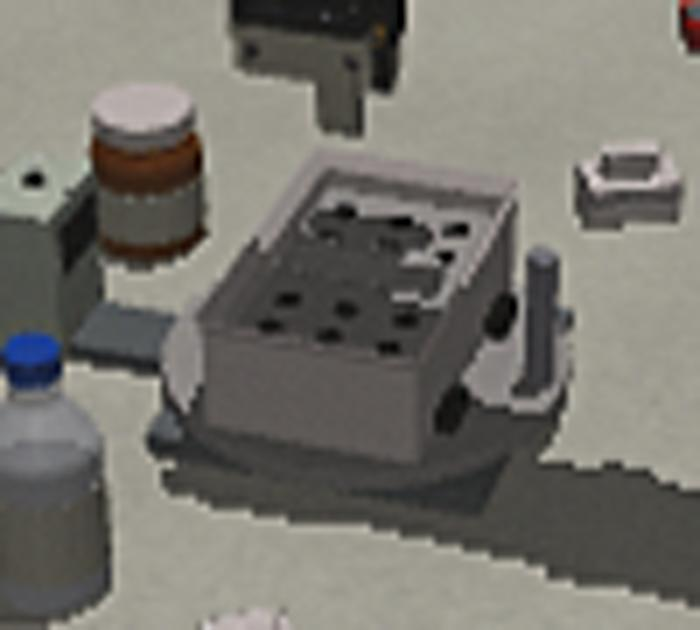

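```bash
python3 -m inch '[[[0.3,0,0,0,4],[0.3,0,0,0,7],[0.3,0,0,0,8],[0.3,0,0,0,8],[0.3,0,0,0,8],[0.3,0,0,0,8],[0.3,0,0,0,8],[0.3,0,0,0,7],[0.3,0,0,0,3]]]';python3 -c "
from h import *
T=img('top','top10'); f=T['frame'].astype(float)
[print(*b) for b in blobs(T,f.min(2)-112,.028,40,600,roi=(320,190,360,240))]
[print(*b) for b in blobs(T,f.min(2)-112,.028,40,600,roi=(170,150,210,180))]
go(447,-249.5,190,19)"
```

```text
clock: 36.65
position: [0.5823, -0.0172, 0.1757]
ee_rot: [-1.876, -2.503, 0.052]
force: [-0.2, -0.9, -0.5]
width: 0.7
t 36.7 tcp(mm) [582.2 -17.  175.4] yawY 16.2 tiltz [-0.031 -0.018 -0.999] F [-0.3  0.2 -0.7] w(mm) 64.5 j7 0.56
now-frame shift [-185.5 -195.1   -6.1] dist 268.9
turn about tool z: -2.8 (or 177.2) ; shift after turn [-175.9 -203.9   -6.1]
```

```bash
python3 -m inch '[[[0.3,-7,-8,-2,-1],[0.3,-14,-16,-2,-1.8],[0.3,-17,-20,-2,0],[0.3,-17,-20,0,0],[0.3,-17,-20,0,0],[0.3,-17,-20,0,0],[0.3,-17,-20,0,0],[0.3,-17,-20,0,0],[0.3,-16,-20,0,0],[0.3,-14,-16,0,0],[0.3,-9,-11,0,0],[0.3,-4,-5,0,0]]]';python3 -c "
from h import *
T=img('top','top11');S=img('side','side11')
crop(cv2.convertScaleAbs(T['frame'],alpha=1.8),225,130,385,250,'a1',k=5);crop(S['frame'],190,120,320,230,'a2',k=5)
go(447,-249.5,120,19)"
```

```text
clock: 37.9
position: [0.4383, -0.2529, 0.186]
ee_rot: [-1.769, -2.569, 0.063]
force: [-0.8, 0.0, 0.3]
width: 0.699
t 38.0 tcp(mm) [ 439.  -252.2  186. ] yawY 20.8 tiltz [-0.041 -0.02  -0.999] F [-0.1 -0.1  0.3] w(mm) 64.2 j7 1.06
now-frame shift [-0.  11.5 65.6] dist 8.5
turn about tool z: 1.8 (or -178.2) ; shift after turn [ 0.3 11.5 65.6]
```

View pics/a1.png

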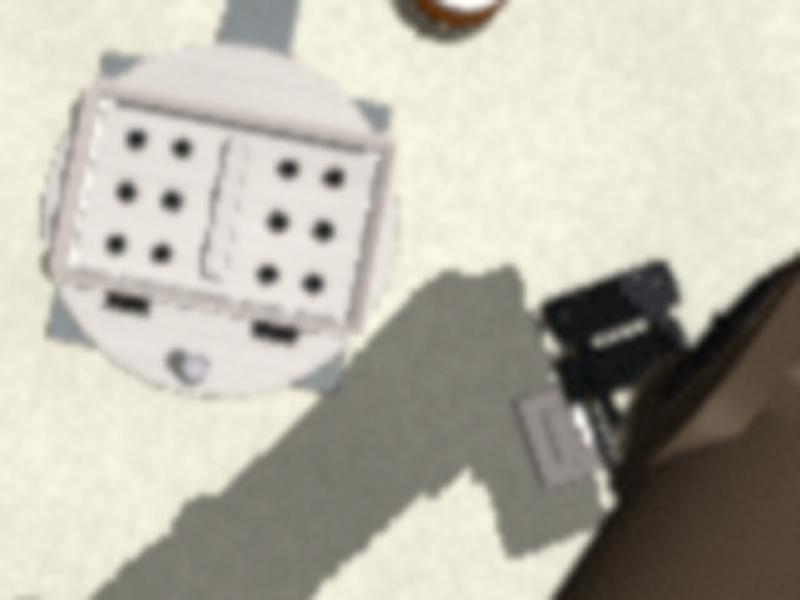

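View pics/a2.png

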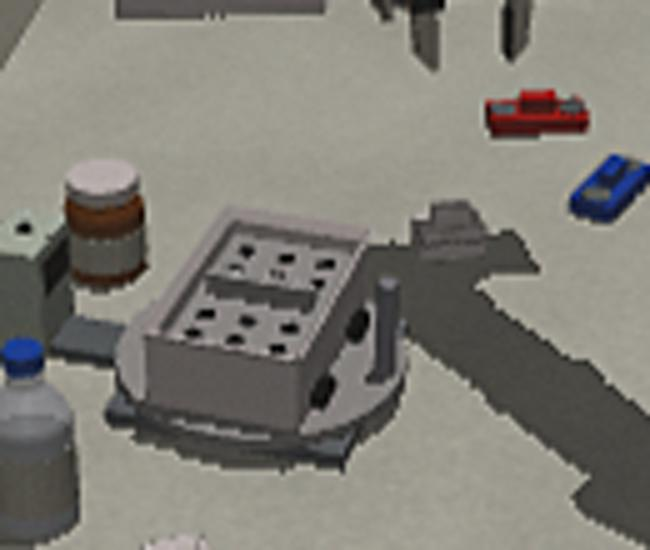

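```bash
python3 -c "
from h import *
import cv2
T=dict(img('top')); 
def feat(F):
    F=F.astype(float); return (F[:,:,0]*2-F[:,:,1]-F[:,:,2])/F.sum(2)+.045
for n in ('top6','top11'):
    F=cv2.imread(f'pics/{n}.png'); g=feat(F)
    print(n,g[216:220,328:345].round(3).tolist()[0]); [print(*b) for b in blobs(T,g*100,.028,60,600,roi=(325,200,350,235))]
"; python3 -m inch '[[[0.3,0,0,-10,0],[0.3,0,0,-20,0],[0.3,0,0,-20,0],[0.3,0,0,-10,0],[0.3,0,0,0,0],[0.3,0,0,0,0]]]'; python3 -c "
from h import *
st()"; python3 -m inch '[[[0.3,0,0,40,0],[0.3,0,0,40,0],[0.3,0,0,0,0],[0.3,0,0,0,0]]]'; python3 -c "
from h import *
go(447,-249.5,120,19)"
```

```text
top6 [-0.005, 0.017, 0.024, 0.03, 0.025, 0.022, 0.022, 0.027, 0.028, 0.027, 0.023, 0.024, 0.025, 0.019, 0.019, 0.0, -0.006]
[336.1 216.6] 268.1 [ 447.7 -246.1] [ 447.6 -246.5] [47.6 67.5] 17.8
top11 [-0.013, 0.004, 0.012, 0.004, 0.002, 0.006, 0.002, 0.012, 0.01, 0.011, 0.011, 0.006, 0.015, 0.019, 0.025, 0.024, 0.045]
clock: 38.65
position: [0.445, -0.245, 0.2488]
ee_rot: [-1.754, -2.577, 0.061]
force: [0.7, 0.3, -0.4]
width: 0.703
t 38.6 tcp(mm) [ 445.  -245.   248.8] yawY 21.5 tiltz [-0.041 -0.019 -0.999] F [ 0.7  0.3 -0.4] w(mm) 64.7 j7 0.99
clock: 39.05
position: [0.4422, -0.2457, 0.1663]
ee_rot: [-1.751, -2.579, 0.062]
force: [-0.2, 1.1, 0.4]
width: 0.696
t 39.0 tcp(mm) [ 442.2 -245.7  166.3] yawY 21.6 tiltz [-0.042 -0.019 -0.999] F [-0.2  1.1  0.4] w(mm) 64.1 j7 1.08
now-frame shift [-5.2  5.2 46.1] dist 6.1
turn about tool z: 2.6 (or -177.4) ; shift after turn [-4.9  5.4 46.1]
```

```bash
python3 -m inch '[[[0.3,0,0,0,-8.5],[0.3,0,0,0,-8.5],[0.3,0,0,0,-8.5],[0.3,0,0,0,-8.5],[0.3,0,0,0,0]]]'; python3 -c "
from h import *
st()"; python3 -m inch '[[[0.3,0,0,0,3],[0.3,0,0,0,3],[0.3,0,0,0,3],[0.3,0,0,0,3],[0.3,0,0,0,3],[0.3,0,0,0,3],[0.3,0,0,0,3],[0.3,0,0,0,3],[0.3,0,0,0,3],[0.3,0,0,0,3],[0.3,0,0,0,3],[0.3,0,0,0,3]]]'; python3 -c "
from h import *
go(447,-249,120,19)"
```

```text
clock: 39.55
position: [0.445, -0.2475, 0.1734]
ee_rot: [-0.901, -2.979, 0.051]
force: [0.2, 0.9, 0.3]
width: 0.699
t 39.5 tcp(mm) [ 445.  -247.5  173.4] yawY 56.4 tiltz [-0.037 -0.023 -0.999] F [0.2 0.9 0.3] w(mm) 64.3 j7 1.59
clock: 40.75
position: [0.4512, -0.2508, 0.1879]
ee_rot: [1.902, 2.5, -0.053]
force: [-0.4, -0.2, 0.2]
width: 0.699
t 40.8 tcp(mm) [ 451.2 -250.8  187.9] yawY 15.5 tiltz [-0.021 -0.027 -0.999] F [-0.4 -0.2  0.2] w(mm) 64.3 j7 0.97
now-frame shift [ 4.2 -1.7 67.9] dist 4.5
turn about tool z: -3.5 (or 176.5) ; shift after turn [ 4.3 -1.4 67.9]
```

```bash
python3 -m inch '[[[0.3,4,-1,4,-3.5],[0.3,0,0,8,0],[0.3,0,0,12,0],[0.3,0,0,15,0],[0.3,0,0,12,0],[0.3,0,0,10,0],[0.3,0,0,5,0],[0.3,0,0,0,0]]]'; python3 -c "
from h import *
go(447,-249,60,19)"
```

```text
clock: 41.55
position: [0.45, -0.2502, 0.1204]
ee_rot: [1.851, 2.534, -0.052]
force: [-1.2, 0.1, 0.8]
width: 0.703
t 41.5 tcp(mm) [ 450.  -250.2  120.4] yawY 17.7 tiltz [-0.017 -0.029 -0.999] F [-1.2  0.1  0.8] w(mm) 64.7 j7 1.08
now-frame shift [ 3.3 -1.  60.4] dist 3.2
turn about tool z: -1.3 (or 178.7) ; shift after turn [ 3.4 -0.9 60.4]
```

```bash
python3 -m inch '[[[0.3,3,-1,4,-1.3],[0.3,0,0,8,0],[0.3,0,0,12,0],[0.3,0,0,12,0],[0.3,0,0,10,0],[0.3,0,0,6,0],[0.3,0,0,3,0],[0.3,0,0,0,0]]]'; python3 -c "
from h import *
go(447,-249,33,19)"
```

```text
clock: 42.35
position: [0.4472, -0.2493, 0.0607]
ee_rot: [1.82, 2.556, -0.051]
force: [0.4, 1.1, -0.2]
width: 0.701
t 42.4 tcp(mm) [ 447.2 -249.3   60.7] yawY 19.1 tiltz [-0.016 -0.029 -0.999] F [ 0.4  1.1 -0.2] w(mm) 64.5 j7 1.17
now-frame shift [ 1.   0.6 27.7] dist 0.4
turn about tool z: 0.1 (or -179.9) ; shift after turn [ 1.   0.6 27.7]
```

```bash
python3 -m inch '[[[0.3,1,0,5,0],[0.3,0,0,7,0],[0.3,0,0,7,0],[0.3,0,0,5,0],[0.3,0,0,3,0],[0.3,0,0,0,0]]]'; python3 -c "
from h import *
go(447,-249,33,19)
S=img('side','side12');T=img('top','top12')
crop(S['frame'],240,100,330,190,'a2',k=6)"
```

```text
clock: 42.95
position: [0.447, -0.2493, 0.0318]
ee_rot: [1.819, 2.555, -0.051]
force: [-0.2, 0.3, -0.1]
width: 0.7
t 43.0 tcp(mm) [ 447.  -249.3   31.8] yawY 19.1 tiltz [-0.015 -0.029 -0.999] F [-0.2  0.3 -0.1] w(mm) 64.4 j7 1.20
now-frame shift [ 0.3  0.1 -1.2] dist 0.3
turn about tool z: 0.1 (or -179.9) ; shift after turn [ 0.3  0.1 -1.2]
```

View pics/a2.png

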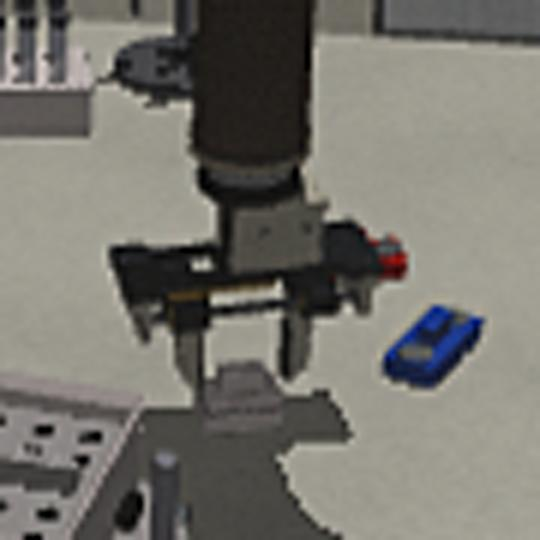

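The fingers straddle the sample's rib at about crop (243,380). Closing now.

```bash
python3 -m inch '[[[1,0,0,0,0],[1,0,0,0,0],[1,0,0,0,0],[1,0,0,0,0],[1,0,0,0,0],[1,0,0,0,0]]]' 20;python3 -c "
from h import *
st()"; python3 -m inch '[[[1,0,0,-4,0],[1,0,0,-8,0],[1,0,0,-15,0],[1,0,0,-20,0],[1,0,0,-25,0],[1,0,0,-25,0],[1,0,0,-25,0],[1,0,0,-15,0],[1,0,0,-8,0],[1,0,0,-3,0]]]';python3 -c "
from h import *
go(578.8,-66,190,-10.1)"
```

```text
clock: 43.65
position: [0.4478, -0.2496, 0.0329]
ee_rot: [1.818, 2.554, -0.05]
force: [0.0, -0.5, -0.5]
width: 0.393
t 43.6 tcp(mm) [ 447.8 -249.6   32.9] yawY 19.1 tiltz [-0.013 -0.03  -0.999] F [ 0.  -0.5 -0.5] w(mm) 36.2 j7 1.20
clock: 44.65
position: [0.4477, -0.245, 0.19]
ee_rot: [1.822, 2.553, -0.05]
force: [0.2, 0.7, -1.8]
width: 0.395
t 44.6 tcp(mm) [ 447.7 -245.   190. ] yawY 19.0 tiltz [-0.015 -0.028 -0.999] F [ 0.2  0.7 -1.8] w(mm) 36.3 j7 1.01
now-frame shift [126.6 182.   -7.1] dist 221.9
turn about tool z: 29.1 (or -150.9) ; shift after turn [199.1  97.7  -7.1]
```

```bash
python3 -m inch '[[[1,0,0,0,4],[1,0,0,0,6],[1,0,0,0,7],[1,0,0,0,7],[1,0,0,0,5],[1,8,4,0,0],[1,16,8,0,0],[1,22,11,0,0],[1,25,12,0,0],[1,25,12,0,0],[1,25,12,0,0],[1,25,12,0,0]]]';python3 -m inch '[[[1,22,11,0,0],[1,15,7,0,0],[1,8,4,0,0],[1,4,2,0,0],[1,0,0,0,0]]]';python3 -c "
from h import *
go(578.8,-66,150,-10.1)"
```

```text
clock: 45.85
position: [0.5436, -0.1092, 0.1796]
ee_rot: [2.413, 2.004, -0.055]
force: [1.4, -0.7, -1.5]
width: 0.388
clock: 46.35
position: [0.5782, -0.0575, 0.1747]
ee_rot: [2.4, 2.025, -0.059]
force: [-1.0, -0.5, -1.2]
width: 0.389
t 46.4 tcp(mm) [578.2 -57.5 174.7] yawY -9.7 tiltz [-0.028 -0.025 -0.999] F [-1.  -0.5 -1.2] w(mm) 35.8 j7 0.26
now-frame shift [-7.6  2.6 24.9] dist 8.5
turn about tool z: 0.4 (or -179.6) ; shift after turn [-7.5  2.6 24.9]
```

```bash
python3 -m inch '[[[1,-4,1,5,0.4],[1,-3,1,8,0],[1,0,0,10,0],[1,0,0,10,0],[1,0,0,8,0],[1,0,0,4,0],[1,0,0,1,0],[1,0,0,0,0]]]';python3 -c "
from h import *
go(578.8,-66,113,-10.1)
S=img('side','side13');T=img('top','top13')
crop(S['frame'],190,100,300,220,'a2',k=5)"
```

```text
clock: 47.15
position: [0.5749, -0.0711, 0.1245]
ee_rot: [2.414, 2.009, -0.063]
force: [1.4, 0.7, -1.2]
width: 0.39
t 47.1 tcp(mm) [574.9 -71.1 124.5] yawY -10.5 tiltz [-0.03  -0.026 -0.999] F [ 1.4  0.7 -1.2] w(mm) 35.8 j7 0.31
now-frame shift [ 6.1  3.2 11.2] dist 6.5
turn about tool z: -0.4 (or 179.6) ; shift after turn [ 6.1  3.3 11.2]
```

View pics/a2.png

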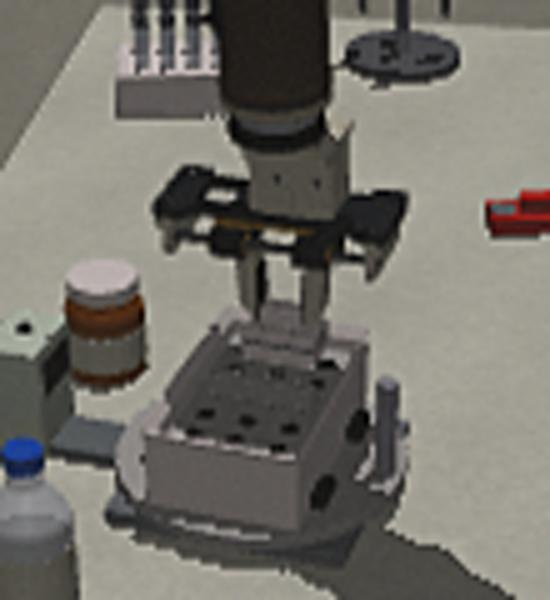

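The sample hovers over the -y half of the divider, at crop (287,335). Centring it and lowering.

```bash
python3 -m inch '[[[1,3,2,0,-0.4],[1,3,1,2,0],[1,0,0,3,0],[1,0,0,3,0],[1,0,0,2,0],[1,0,0,1,0],[1,0,0,0,0]]]';python3 -c "
from h import *
go(578.8,-66,111,-10.1)"
```

```text
clock: 47.95
position: [0.5799, -0.065, 0.1134]
ee_rot: [2.404, 2.019, -0.06]
force: [-0.1, -0.3, -1.5]
width: 0.394
t 48.0 tcp(mm) [579.9 -65.  113.4] yawY -10.0 tiltz [-0.028 -0.026 -0.999] F [-0.1 -0.3 -1.5] w(mm) 36.2 j7 0.31
now-frame shift [-1.1 -0.9  2.4] dist 1.5
turn about tool z: 0.1 (or -179.9) ; shift after turn [-1.1 -0.9  2.4]
```

```bash
python3 -m inch '[[[1,0,0,1.5,0],[1,0,0,1,0],[1,0,0,0,0]]]';python3 -c "
from h import *
st()"; python3 -m inch '[[[0.4,0,0,0,0],[0.4,0,0,0,0],[0.4,0,0,0,0],[0.4,0,0,-6,0],[0.4,0,0,-12,0],[0.4,0,0,-20,0],[0.4,0,0,-20,0],[0.4,0,0,-12,0],[0.4,0,0,-5,0],[0.4,0,0,0,0]]]';python3 -c "
from h import *
go(610.5,255.7,190,31.4)
S=img('side','side14');T=img('top','top14')
crop(S['frame'],190,100,300,270,'a2',k=3.5)"
```

```text
clock: 48.25
position: [0.5799, -0.0655, 0.1111]
ee_rot: [2.405, 2.018, -0.059]
force: [-1.0, -0.0, -0.6]
width: 0.391
t 48.2 tcp(mm) [579.9 -65.5 111.1] yawY -10.0 tiltz [-0.028 -0.026 -0.999] F [-1.  -0.  -0.6] w(mm) 35.9 j7 0.32
clock: 49.25
position: [0.5828, -0.064, 0.1928]
ee_rot: [2.404, 2.016, -0.057]
force: [-0.9, -0.0, -0.0]
width: 0.597
t 49.2 tcp(mm) [582.8 -64.  192.8] yawY -10.0 tiltz [-0.025 -0.026 -0.999] F [-0.9 -0.  -0. ] w(mm) 54.9 j7 0.25
now-frame shift [319.5 -28.5  -6.2] dist 320.9
turn about tool z: -41.4 (or 138.6) ; shift after turn [258.4 190.2  -6.2]
```

View pics/a2.png

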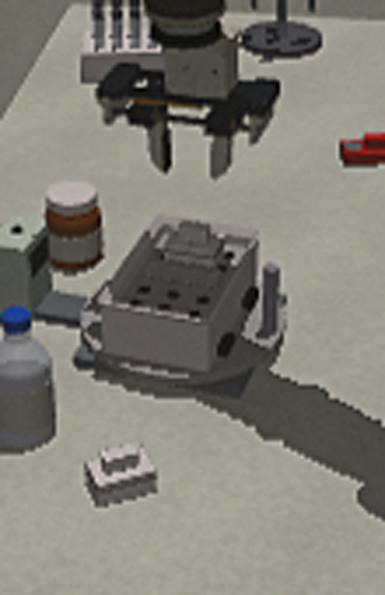

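```bash
python3 -m inch '[[[0.3,0,0,0,-4],[0.3,0,0,0,-7],[0.3,0,0,0,-7],[0.3,0,0,0,-7],[0.3,0,0,0,-7],[0.3,0,0,0,-6],[0.3,0,0,0,-3],[0.3,0,0,0,0]]]';python3 -c "
from h import *
T=img('top','top15'); f=T['frame'].astype(float)
[print(*b) for b in blobs(T,f.min(2)-112,.028,40,600,roi=(170,150,210,180))]
print('bottle',onplane(T,(210,125),.1))
go(610.5,255.7,190,31.4)"
```

```text
clock: 50.15
position: [0.5777, -0.0629, 0.184]
ee_rot: [-1.497, -2.736, 0.066]
force: [0.4, -0.4, -1.0]
width: 0.698
bottle [0.73117466 0.17559647 0.1       ]
t 50.2 tcp(mm) [577.6 -62.9 183.9] yawY 32.5 tiltz [-0.04  -0.027 -0.999] F [0.1 0.1 0.2] w(mm) 64.3 j7 0.87
now-frame shift [250.9 198.5 -15.9] dist 320.3
turn about tool z: 1.1 (or -178.9) ; shift after turn [254.7 193.6 -15.9]
```

```bash
python3 -m inch '[[[0.3,8,6,-2,0.6],[0.3,16,12,-2,0.5],[0.3,22,17,-2,0],[0.3,25,19,-2,0],[0.3,25,19,-2,0],[0.3,25,19,-2,0],[0.3,25,19,-2,0],[0.3,25,19,-2,0],[0.3,22,17,-1,0],[0.3,20,15,0,0],[0.3,15,12,0,0],[0.3,10,8,0,0]]]';python3 -c "
from h import *
go(610.5,255.7,150,31.4)
S=img('side','side16');T=img('top','top16')
crop(S['frame'],170,100,310,270,'a2',k=3.5);crop(cv2.convertScaleAbs(T['frame'],alpha=1.8),150,120,320,230,'a1',k=4.5)"
```

```text
clock: 51.4
position: [0.6106, 0.2547, 0.1888]
ee_rot: [-1.556, -2.699, 0.072]
force: [0.2, -0.2, -0.3]
width: 0.703
t 51.4 tcp(mm) [610.6 254.7 188.8] yawY 30.1 tiltz [-0.045 -0.027 -0.999] F [ 0.2 -0.2 -0.3] w(mm) 64.7 j7 0.36
now-frame shift [ 0.9  2.4 38.7] dist 1.0
turn about tool z: -1.3 (or 178.7) ; shift after turn [ 0.9  2.5 38.7]
```

View pics/a2.png

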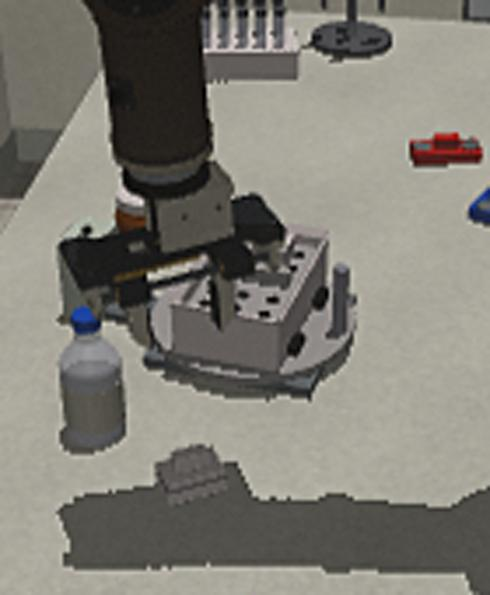

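View pics/a1.png

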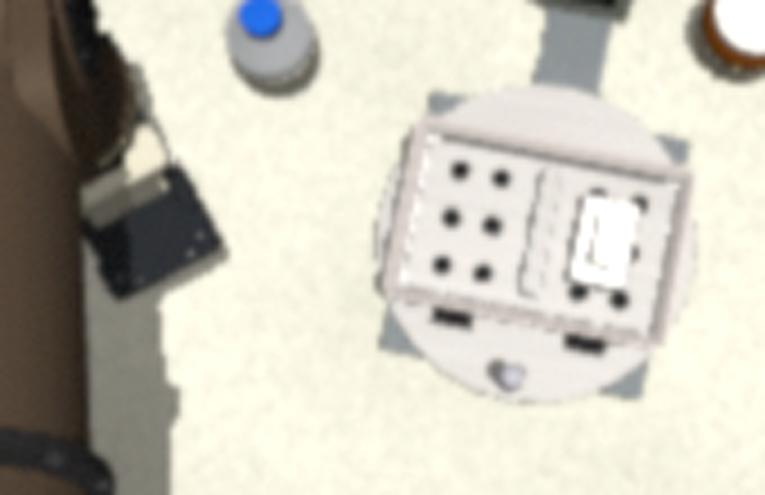

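```bash
python3 -m inch '[[[0.3,0,0,0,3],[0.3,0,0,0,3],[0.3,0,0,0,3],[0.3,0,0,0,3],[0.3,0,0,0,3],[0.3,0,0,0,3],[0.3,0,0,0,3],[0.3,0,0,0,3]]]'; python3 -c "
from h import *
st()"; python3 -m inch '[[[0.3,0,0,0,-3],[0.3,0,0,0,-3],[0.3,0,0,0,-3],[0.3,0,0,0,-3],[0.3,0,0,0,-3],[0.3,0,0,0,-3],[0.3,0,0,0,-3],[0.3,0,0,0,-3]]]'; python3 -c "
from h import *
go(610.5,255.7,120,31.4)"
```

```text
clock: 52.3
position: [0.6122, 0.2385, 0.1903]
ee_rot: [-2.134, -2.291, 0.085]
force: [1.0, 0.4, 0.7]
width: 0.702
t 52.3 tcp(mm) [612.2 238.5 190.3] yawY 4.0 tiltz [-0.045 -0.033 -0.998] F [1.  0.4 0.7] w(mm) 64.6 j7 -0.01
clock: 53.1
position: [0.6138, 0.2199, 0.1924]
ee_rot: [-1.622, -2.669, 0.088]
force: [-0.4, 0.3, 0.3]
width: 0.702
t 53.1 tcp(mm) [613.8 219.9 192.4] yawY 27.4 tiltz [-0.044 -0.039 -0.998] F [-0.4  0.3  0.3] w(mm) 64.6 j7 0.36
now-frame shift [34.3 17.7 71. ] dist 35.9
turn about tool z: -4.0 (or 176.0) ; shift after turn [33. 20. 71.]
```

```bash
python3 -m inch '[[[0.3,0,0,0,0],[0.3,0,0,0,0],[0.3,0,0,0,0],[0.3,0,0,0,0]]]'; python3 -c "
from h import *
st()"; python3 -m inch '[[[0.3,0,0,0,0],[0.3,0,0,0,0],[0.3,0,0,0,0],[0.3,0,0,0,0]]]'; python3 -c "
from h import *
go(610.5,255.7,120,31.4)"
```

```text
clock: 53.5
position: [0.6142, 0.2147, 0.1932]
ee_rot: [-1.635, -2.662, 0.09]
force: [-0.1, -0.1, 0.3]
width: 0.7
t 53.5 tcp(mm) [614.2 214.7 193.2] yawY 26.8 tiltz [-0.044 -0.04  -0.998] F [-0.1 -0.1  0.3] w(mm) 64.4 j7 0.36
clock: 53.9
position: [0.6141, 0.2149, 0.193]
ee_rot: [-1.636, -2.661, 0.09]
force: [0.3, -0.2, -0.4]
width: 0.698
t 53.9 tcp(mm) [614.1 214.9 193. ] yawY 26.8 tiltz [-0.044 -0.041 -0.998] F [ 0.3 -0.2 -0.4] w(mm) 64.2 j7 0.35
now-frame shift [39.2 19.3 71.4] dist 41.0
turn about tool z: -4.6 (or 175.4) ; shift after turn [37.6 22.4 71.4]
```

```bash
python3 -m inch '[[[0.3,38,19,0,-4],[0.3,0,0,0,0],[0.3,0,0,0,0],[0.3,0,0,0,0]]]'; python3 -c "
from h import *
go(610.5,255.7,120,31.4)"; python3 -m inch '[[[0.3,0,0,-40,0],[0.3,0,0,-40,0],[0.3,0,0,0,0],[0.3,0,0,0,0],[0.3,0,0,0,0],[0.3,0,0,0,0]]]'; python3 -c "
from h import *
go(610.5,255.7,120,31.4)"
```

```text
clock: 54.3
position: [0.6139, 0.2592, 0.1912]
ee_rot: [-1.538, -2.717, 0.089]
force: [0.6, 1.0, 0.3]
width: 0.698
t 54.3 tcp(mm) [613.9 259.2 191.2] yawY 31.0 tiltz [-0.044 -0.04  -0.998] F [0.6 1.  0.3] w(mm) 64.2 j7 0.36
now-frame shift [-0.5 -0.5 71.3] dist 4.9
turn about tool z: -0.4 (or 179.6) ; shift after turn [-0.4 -0.5 71.3]
clock: 54.9
position: [0.6163, 0.2602, 0.2713]
ee_rot: [-1.542, -2.712, 0.094]
force: [-1.1, -0.2, 0.4]
width: 0.7
t 54.9 tcp(mm) [616.3 260.2 271.3] yawY 30.7 tiltz [-0.048 -0.042 -0.998] F [-1.1 -0.2  0.4] w(mm) 64.4 j7 0.33
now-frame shift [  0.9   2.2 151.5] dist 7.3
turn about tool z: -0.7 (or 179.3) ; shift after turn [  0.8   2.2 151.5]
```

```bash
python3 -m inch '[[[0.3,0,0,50,0],[0.3,0,0,50,0],[0.3,0,0,0,0],[0.3,0,0,0,0],[0.3,0,0,0,0],[0.3,0,0,0,0]]]'; python3 -c "
from h import *
go(610.5,255.7,120,31.4)"
```

```text
clock: 55.5
position: [0.6126, 0.2558, 0.1726]
ee_rot: [-1.543, -2.713, 0.092]
force: [0.7, 0.7, 0.5]
width: 0.698
t 55.5 tcp(mm) [612.6 255.8 172.6] yawY 30.7 tiltz [-0.046 -0.042 -0.998] F [0.7 0.7 0.5] w(mm) 64.2 j7 0.36
now-frame shift [ 1.6  1.3 52.6] dist 2.1
turn about tool z: -0.7 (or 179.3) ; shift after turn [ 1.6  1.3 52.6]
```

```bash
python3 -m inch '[[[0.3,1,1,5,-0.7],[0.3,0,0,10,0],[0.3,0,0,15,0],[0.3,0,0,20,0],[0.3,0,0,20,0],[0.3,0,0,15,0],[0.3,0,0,10,0],[0.3,0,0,6,0],[0.3,0,0,3,0],[0.3,0,0,0,0],[0.3,0,0,0,0]]]'; python3 -c "
from h import *
go(610.5,255.7,33,31.4)"
```

```text
clock: 56.6
position: [0.61, 0.2534, 0.0639]
ee_rot: [-1.526, -2.726, 0.085]
force: [0.4, 0.2, -0.6]
width: 0.696
t 56.6 tcp(mm) [610.  253.4  63.9] yawY 31.5 tiltz [-0.041 -0.039 -0.998] F [ 0.4  0.2 -0.6] w(mm) 64.1 j7 0.43
now-frame shift [ 2.   3.3 30.7] dist 2.3
turn about tool z: 0.1 (or -179.9) ; shift after turn [ 2.   3.3 30.7]
```

```bash
python3 -m inch '[[[0.3,1,2,4,0],[0.3,1,1,6,0],[0.3,0,0,7,0],[0.3,0,0,6,0],[0.3,0,0,3,0],[0.3,0,0,1,0],[0.3,0,0,0,0]]]'; python3 -c "
from h import *
go(610.5,255.7,34,31.4)
S=img('side','side17')
crop(S['frame'],170,150,290,260,'a2',k=5)"
```

```text
clock: 57.3
position: [0.6112, 0.2564, 0.0355]
ee_rot: [-1.526, -2.727, 0.082]
force: [-0.4, 0.7, 0.5]
width: 0.702
t 57.3 tcp(mm) [611.2 256.4  35.5] yawY 31.5 tiltz [-0.039 -0.038 -0.999] F [-0.4  0.7  0.5] w(mm) 64.5 j7 0.44
now-frame shift [-0.2 -0.9  1.5] dist 1.0
turn about tool z: 0.1 (or -179.9) ; shift after turn [-0.2 -0.9  1.5]
```

View pics/a2.png

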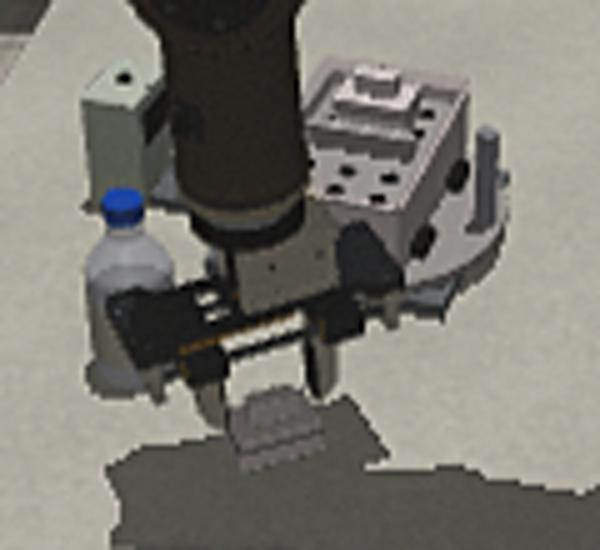

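```bash
python3 -m inch '[[[0.3,0,0,1,0],[1,0,0,0,0],[1,0,0,0,0],[1,0,0,0,0],[1,0,0,0,0],[1,0,0,0,0],[1,0,0,0,0]]]' 20;python3 -c "
from h import *
st()"; python3 -m inch '[[[1,0,0,-4,0],[1,0,0,-8,0],[1,0,0,-15,0],[1,0,0,-20,0],[1,0,0,-25,0],[1,0,0,-25,0],[1,0,0,-25,0],[1,0,0,-15,0],[1,0,0,-8,0],[1,0,0,-3,0],[1,0,0,0,0]]]';python3 -c "
from h import *
go(595.7,28.6,180,-10.1)"
```

```text
clock: 58.05
position: [0.6117, 0.2564, 0.0354]
ee_rot: [-1.527, -2.728, 0.08]
force: [0.5, 0.7, 0.3]
width: 0.387
t 58.0 tcp(mm) [611.7 256.4  35.4] yawY 31.5 tiltz [-0.038 -0.038 -0.999] F [0.5 0.7 0.3] w(mm) 35.6 j7 0.44
clock: 59.15
position: [0.6184, 0.2618, 0.1984]
ee_rot: [-1.53, -2.729, 0.074]
force: [0.5, 0.4, -1.6]
width: 0.393
t 59.1 tcp(mm) [618.4 261.8 198.4] yawY 31.4 tiltz [-0.033 -0.036 -0.999] F [ 0.5  0.4 -1.6] w(mm) 36.1 j7 0.36
now-frame shift [-186.8 -140.    27.5] dist 234.3
turn about tool z: 41.5 (or -138.5) ; shift after turn [-232.6   19.1   27.5]
```

```bash
python3 -m inch '[[[1,-8,-6,0,0],[1,-16,-12,0,0],[1,-20,-15,0,0],[1,-20,-15,0,0],[1,-20,-15,0,0],[1,-20,-15,0,0],[1,-20,-15,0,0],[1,-20,-15,0,0],[1,-16,-12,0,0],[1,-12,-9,0,0],[1,-8,-6,0,0],[1,-4,-3,0,0]]]';python3 -m inch '[[[1,0,0,0,4],[1,0,0,0,6],[1,0,0,0,6],[1,0,0,0,6],[1,0,0,0,6],[1,0,0,0,6],[1,0,0,0,4],[1,0,0,0,2],[1,0,0,0,0],[1,0,0,0,0]]]';python3 -c "
from h import *
go(595.7,28.6,150,-10.1)"
```

```text
clock: 60.35
position: [0.5854, 0.0055, 0.2009]
ee_rot: [-1.54, -2.713, 0.098]
force: [-0.1, 0.4, -0.8]
width: 0.393
clock: 61.35
position: [0.585, 0.0112, 0.1985]
ee_rot: [-2.407, -2.014, 0.105]
force: [0.5, 0.0, -1.0]
width: 0.388
t 61.4 tcp(mm) [585.   11.2 198.5] yawY -10.2 tiltz [-0.052 -0.042 -0.998] F [ 0.5  0.  -1. ] w(mm) 35.7 j7 0.10
now-frame shift [21.4  9.5 47.1] dist 20.4
turn about tool z: -0.1 (or 179.9) ; shift after turn [21.4  9.6 47.1]
```

```bash
python3 -m inch '[[[1,5,2,3,0],[1,8,4,6,0],[1,5,3,10,0],[1,3,0,12,0],[1,0,0,12,0],[1,0,0,10,0],[1,0,0,6,0],[1,0,0,3,0],[1,0,0,0,0],[1,0,0,0,0]]]';python3 -c "
from h import *
go(595.7,28.6,125,-10.1)"
```

```text
clock: 62.35
position: [0.5942, 0.0296, 0.1278]
ee_rot: [-2.402, -2.017, 0.108]
force: [-0.1, -0.3, -1.2]
width: 0.39
t 62.4 tcp(mm) [594.2  29.6 127.8] yawY -10.0 tiltz [-0.054 -0.042 -0.998] F [-0.1 -0.3 -1.2] w(mm) 35.9 j7 0.12
now-frame shift [-0.6  1.8  2.7] dist 1.8
turn about tool z: 0.1 (or -179.9) ; shift after turn [-0.6  1.8  2.7]
```

```bash
python3 -m inch '[[[1,0,2,3,0],[1,0,0,4,0],[1,0,0,3,0],[1,0,0,1,0],[1,0,0,0,0]]]';python3 -c "
from h import *
go(595.7,28.6,113,-10.1)
S=img('side','side18')
crop(S['frame'],190,110,300,220,'a2',k=5.4)"
```

```text
clock: 62.85
position: [0.5966, 0.0286, 0.117]
ee_rot: [-2.403, -2.018, 0.105]
force: [-1.2, 0.3, -2.0]
width: 0.384
t 62.9 tcp(mm) [596.6  28.6 117. ] yawY -10.0 tiltz [-0.052 -0.042 -0.998] F [-1.2  0.3 -2. ] w(mm) 35.3 j7 0.13
now-frame shift [ 0.1 -0.7  4. ] dist 0.9
turn about tool z: 0.1 (or -179.9) ; shift after turn [ 0.1 -0.7  4. ]
```

View pics/a2.png

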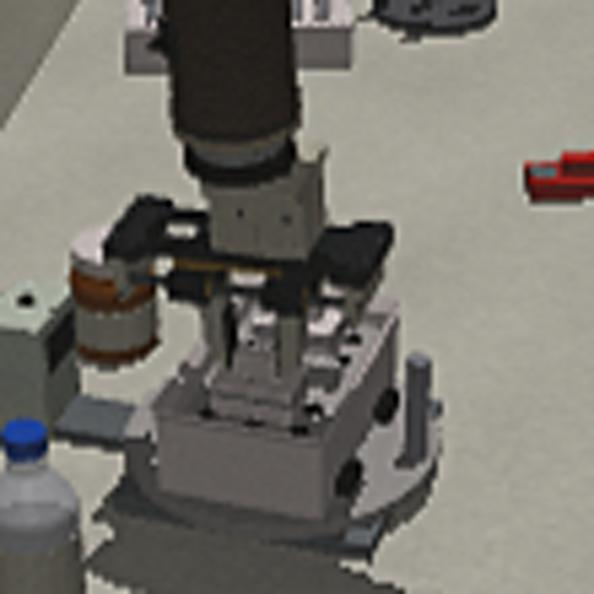

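```bash
python3 -m inch '[[[1,0,-1,2,0],[1,0,0,1.5,0],[1,0,0,0,0]]]';python3 -c "
from h import *
st()"
```

```text
clock: 63.2
position: [0.5954, 0.0283, 0.1139]
ee_rot: [-2.404, -2.018, 0.104]
force: [-1.2, 1.0, 1.4]
width: 0.391
t 63.2 tcp(mm) [595.4  28.3 113.9] yawY -10.0 tiltz [-0.052 -0.042 -0.998] F [-1.2  1.   1.4] w(mm) 36.0 j7 0.14
```

```bash
python3 -m inch '[[[0.4,0,0,0,0],[0.4,0,0,0,0],[0.4,0,0,0,0],[0.4,0,0,0,0],[0.4,0,0,-5,0],[0.4,0,0,-10,0],[0.4,0,0,-15,0],[0.4,0,0,-20,0],[0.4,0,0,-20,0],[0.4,0,0,-10,0],[0.4,0,0,-4,0],[0.4,0,0,0,0]]]';python3 -c "
from h import *
go(484,100,185,-10.1)"
```

```text
clock: 64.4
position: [0.6013, 0.032, 0.2066]
ee_rot: [2.404, 2.018, -0.099]
force: [-0.1, -0.4, 0.2]
width: 0.598
t 64.4 tcp(mm) [601.3  32.  206.6] yawY -10.0 tiltz [-0.048 -0.041 -0.998] F [-0.1 -0.4  0.2] w(mm) 55.1 j7 0.07
now-frame shift [  47.8 -126.4   24.4] dist 135.6
turn about tool z: 0.1 (or -179.9) ; shift after turn [  47.6 -126.4   24.4]
```

```bash
python3 -m inch '[[[0.4,0,-6,0,0],[0.4,0,-15,0,0],[0.4,0,-20,0,0],[0.4,0,-25,0,0],[0.4,0,-20,0,0],[0.4,0,-14,0,0],[0.4,0,-8,0,0],[0.4,0,0,0,0],[0.4,0,0,0,0]]]';python3 -m inch '[[[0.5,0,0,0,4],[0.5,0,0,0,7],[0.5,0,0,0,8],[0.5,0,0,0,8],[0.5,0,0,0,8],[0.5,0,0,0,8],[0.5,0,0,0,8],[0.5,0,0,0,8],[0.5,0,0,0,8],[0.5,0,0,0,8],[0.5,0,0,0,8],[0.5,0,0,0,6]]]';python3 -c "
from h import *
go(484.3,0.5,150,-100.1)"
```

```text
clock: 65.3
position: [0.4847, 0.0513, 0.205]
ee_rot: [-2.401, -2.016, 0.114]
force: [0.3, 0.0, -0.8]
width: 0.598
clock: 66.5
position: [0.4942, 0.048, 0.2047]
ee_rot: [3.063, -0.338, -0.07]
force: [0.3, -0.2, 0.5]
width: 0.499
t 66.5 tcp(mm) [494.2  48.  204.7] yawY -102.5 tiltz [-0.051 -0.054 -0.997] F [ 0.3 -0.2  0.5] w(mm) 45.9 j7 -1.40
now-frame shift [ 2.8 44.9 57.6] dist 48.5
turn about tool z: -2.4 (or 177.6) ; shift after turn [ 0.9 45.  57.6]
```

```bash
python3 -m inch '[[[0.5,0,0,0,0],[0.5,0,0,0,0],[0.5,0,0,0,0]]]'; python3 -c "
from h import *
T=img('top','top20');S=img('side','side20')
crop(cv2.convertScaleAbs(T['frame'],alpha=1.8),215,120,335,230,'a1',k=5);crop(S['frame'],190,120,310,230,'a2',k=5.4)
go(484.3,0.5,150,-100.1)"
```

```text
clock: 66.8
position: [0.4957, 0.0472, 0.2044]
ee_rot: [3.061, -0.333, -0.068]
force: [-0.8, -0.8, 0.5]
width: 0.499
t 66.9 tcp(mm) [495.6  47.3 204.4] yawY -102.4 tiltz [-0.051 -0.056 -0.997] F [-0.5 -0.2 -0.1] w(mm) 46.1 j7 -1.40
now-frame shift [ 1.2 44.5 57.5] dist 48.2
turn about tool z: -2.3 (or 177.7) ; shift after turn [-0.6 44.5 57.5]
```

View pics/a1.png

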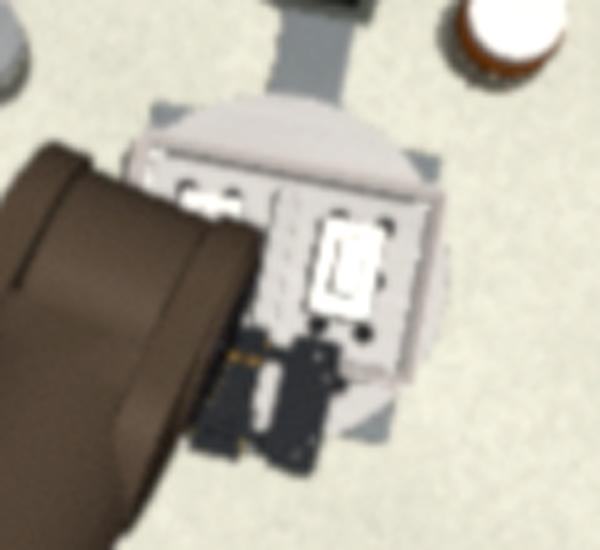

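View pics/a2.png

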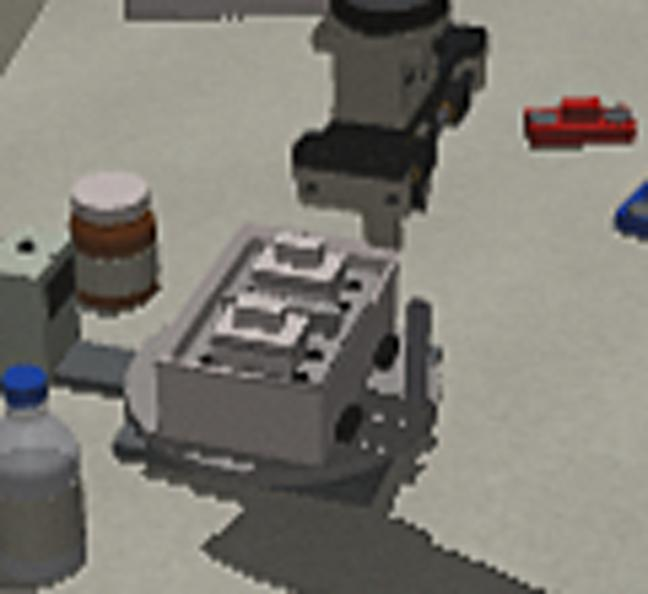

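```bash
python3 -m inch '[[[0.5,0,6,3,-1.5],[0.5,0,12,5,-0.8],[0.5,0,12,8,0],[0.5,0,9,10,0],[0.5,0,4,8,0],[0.5,0,2,5,0],[0.5,0,0,3,0],[0.5,0,0,0,0],[0.5,0,0,0,0],[0.5,0,0,0,0]]]';python3 -c "
from h import *
go(484.3,0.5,125,-100.1)"
```

```text
clock: 67.9
position: [0.4853, -0.0005, 0.1624]
ee_rot: [3.07, -0.262, -0.071]
force: [0.3, -0.8, 0.1]
width: 0.502
t 67.9 tcp(mm) [485.3  -0.5 162.4] yawY -99.7 tiltz [-0.051 -0.055 -0.997] F [ 0.3 -0.8  0.1] w(mm) 46.2 j7 -1.25
now-frame shift [ 0.4 -3.2 37.3] dist 1.4
turn about tool z: 0.4 (or -179.6) ; shift after turn [ 0.3 -3.2 37.3]
```

```bash
python3 -m inch '[[[0.5,0,-2,6,0.4],[0.5,0,-2,8,0],[0.5,0,0,10,0],[0.5,0,0,8,0],[0.5,0,0,4,0],[0.5,0,0,0,0],[0.5,0,0,0,0]]]';python3 -c "
from h import *
go(484.3,0.5,80,-100.1)
S=img('side','side21')
crop(S['frame'],220,120,320,230,'a2',k=5.4)"
```

```text
clock: 68.6
position: [0.484, 0.0024, 0.1226]
ee_rot: [3.069, -0.272, -0.071]
force: [0.2, 0.1, -0.5]
width: 0.499
t 68.6 tcp(mm) [484.    2.4 122.6] yawY -100.0 tiltz [-0.051 -0.056 -0.997] F [ 0.2  0.1 -0.5] w(mm) 45.9 j7 -1.21
now-frame shift [ 2.4 -0.9 42.5] dist 1.9
turn about tool z: 0.1 (or -179.9) ; shift after turn [ 2.4 -1.  42.5]
```

View pics/a2.png

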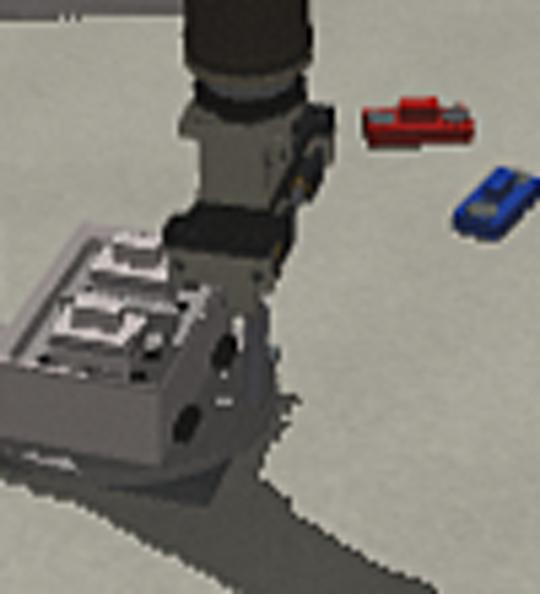

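```bash
python3 -m inch '[[[0.5,1,0,5,0],[0.5,1,-1,8,0],[0.5,0,0,8,0],[0.5,0,0,8,0],[0.5,0,0,7,0],[0.5,0,0,4,0],[0.5,0,0,0,0],[0.5,0,0,0,0]]]';python3 -c "
from h import *
go(484.3,0.5,80,-100.1)"
```

```text
clock: 69.45
position: [0.4843, 0.0005, 0.079]
ee_rot: [3.069, -0.272, -0.071]
force: [0.3, -0.6, -0.2]
width: 0.499
t 69.5 tcp(mm) [484.3   0.5  79. ] yawY -100.1 tiltz [-0.051 -0.056 -0.997] F [ 0.3 -0.6 -0.2] w(mm) 45.9 j7 -1.15
now-frame shift [-0.  0. -1.] dist 0.0
turn about tool z: 0.0 (or -180.0) ; shift after turn [-0.  0. -1.]
```

```bash
cat >> h.py <<'E'
def pol():
    o,R=st(); d=np.array(o["position"][:2])*1000-np.array([587.3,-18.3]); a=np.degrees(np.arctan2(d[1],d[0]))%360
    y=np.degrees(np.arctan2(R[1,1],R[0,1]))%360
    print("r %.1f swept %.1f  tool-tangent err %.1f"%(np.hypot(*d),a-169.9,(y-(a+90)+180)%360-180))
E
python3 -m inch '[[[0.7,0,0,0,0],[0.7,0,0,0,0],[0.7,0,2,0,0],[0.7,0,4,0,-2],[0.7,0.2,6,0,-3],[0.7,0.2,6,0,-3],[0.7,0.2,6,0,-3],[0.7,0,3,0,-2]]]';python3 -c "
from h import *
pol()"
```

```text
clock: 70.25
position: [0.4831, -0.0236, 0.0811]
ee_rot: [3.089, 0.096, -0.08]
force: [1.7, 3.6, -0.8]
width: 0.302
t 70.2 tcp(mm) [483.1 -23.6  81.1] yawY -86.4 tiltz [-0.05  -0.052 -0.997] F [ 1.7  3.6 -0.8] w(mm) 27.7 j7 -0.93
r 104.3 swept 13.0  tool-tangent err 0.7
```

```bash
python3 -m inch '[[[0.7,0.2,6,0,-3],[0.7,0.3,8,0,-4],[0.7,0.3,8,0,-4],[0.7,0.3,8,0,-4],[0.7,0.3,8,0,-4],[0.7,0.2,4,0,-2]]]';python3 -c "
from h import *
pol()"
```

```text
clock: 70.85
position: [0.4913, -0.0579, 0.0811]
ee_rot: [3.034, 0.695, -0.099]
force: [-0.2, 2.9, 0.4]
width: 0.298
t 70.8 tcp(mm) [491.3 -57.9  81.1] yawY -64.2 tiltz [-0.056 -0.041 -0.998] F [-0.2  2.9  0.4] w(mm) 27.4 j7 -0.58
r 103.9 swept 32.5  tool-tangent err 3.4
```

```bash
python3 -m inch '[[[0.7,0,6,0,-1],[0.7,0,8,0,-3],[0.7,0,8,0,-4],[0.7,0,8,0,-4],[0.7,0,4,0,-2]]]';python3 -c "
from h import *
pol()"
```

```text
clock: 71.35
position: [0.5074, -0.0864, 0.0811]
ee_rot: [2.933, 1.079, -0.107]
force: [-0.0, -0.2, 0.2]
width: 0.298
t 71.3 tcp(mm) [507.4 -86.4  81.1] yawY -49.6 tiltz [-0.059 -0.037 -0.998] F [-0.  -0.2  0.2] w(mm) 27.5 j7 -0.33
r 105.0 swept 50.5  tool-tangent err -0.1
```

```bash
python3 -m inch '[[[0.7,0.3,6,0,-3],[0.7,0.3,8,0,-4],[0.7,0.3,8,0,-4],[0.7,0.3,8,0,-4],[0.7,0.3,8,0,-4],[0.7,0.2,6,0,-3]]]';python3 -c "
from h import *
pol()"
```

```text
clock: 71.95
position: [0.5464, -0.1182, 0.0819]
ee_rot: [2.668, 1.639, -0.103]
force: [1.5, 0.5, 0.3]
width: 0.296
t 72.0 tcp(mm) [ 546.4 -118.2   81.9] yawY -26.9 tiltz [-0.052 -0.041 -0.998] F [1.5 0.5 0.3] w(mm) 27.2 j7 0.02
r 107.9 swept 77.8  tool-tangent err -4.6
```

```bash
python3 -m inch '[[[0.7,1,5,0,-4],[0.7,1,6,0,-4],[0.7,1,6,0,-4],[0.7,0.5,4,0,-3],[0.7,0,2,0,-1],[0.7,0,0,0,0],[0.7,0,0,0,0]]]';python3 -c "
from h import *
pol()
T=img('top','top22');S=img('side','side22')
crop(cv2.convertScaleAbs(T['frame'],alpha=1.8),215,90,335,230,'a1',k=4);crop(S['frame'],190,120,310,230,'a2',k=5.4)"
```

```text
clock: 72.65
position: [0.5718, -0.1271, 0.0819]
ee_rot: [2.411, 2.006, -0.103]
force: [-0.3, 0.5, -0.0]
width: 0.3
t 72.7 tcp(mm) [ 571.8 -127.1   81.9] yawY -10.5 tiltz [-0.048 -0.045 -0.998] F [-0.3  0.5 -0. ] w(mm) 27.6 j7 0.25
r 109.9 swept 92.0  tool-tangent err -2.4
```

View pics/a1.png

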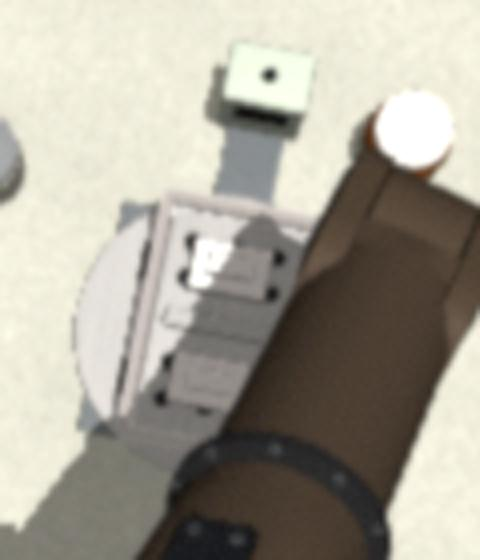

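View pics/a2.png

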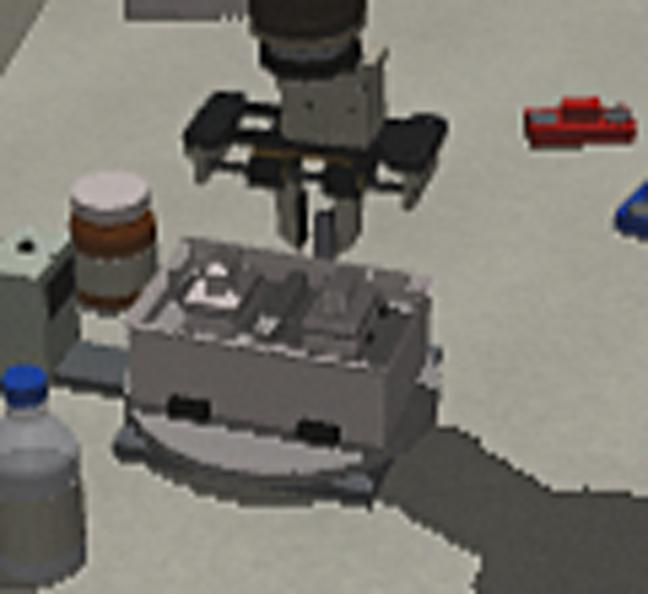

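```bash
python3 -m inch '[[[0.4,0,0,0,0],[0.4,0,0,0,0],[0.4,0,0,0,0],[0.4,0,0,-6,0],[0.4,0,0,-12,0],[0.4,0,0,-20,0],[0.4,0,0,-25,0],[0.4,0,0,-25,0],[0.4,0,0,-20,0],[0.4,0,0,-10,0],[0.4,0,0,-4,0],[0.4,0,0,0,0]]]';python3 -c "
from h import *
go(430,-330,200)"
```

```text
clock: 73.95
position: [0.5785, -0.1221, 0.2143]
ee_rot: [2.41, 2.001, -0.099]
force: [0.6, -0.0, -0.2]
width: 0.6
t 74.0 tcp(mm) [ 578.5 -122.1  214.3] yawY -10.7 tiltz [-0.044 -0.046 -0.998] F [ 0.6 -0.  -0.2] w(mm) 55.2 j7 0.16
now-frame shift [-230.5 -107.    30.4] dist 255.5
```

```bash
python3 -m inch '[[[0.4,-8,-4,0,0],[0.4,-18,-8,0,0],[0.4,-25,-12,0,0],[0.4,-28,-13,0,0],[0.4,-28,-13,0,0],[0.4,-28,-13,0,0],[0.4,-28,-13,0,0],[0.4,-25,-12,0,0],[0.4,-18,-8,0,0],[0.4,-8,-4,0,0],[0.4,0,0,0,0],[0.4,0,0,0,0]]]';python3 -c "
from h import *
st()
T=img('top','top23');S=img('side','side23')
crop(cv2.convertScaleAbs(T['frame'],alpha=1.6),215,90,335,230,'a1',k=4.2);crop(S['frame'],190,120,310,230,'a2',k=5.4)"
```

```text
clock: 75.15
position: [0.4178, -0.3295, 0.223]
ee_rot: [-2.423, -1.989, 0.118]
force: [-0.3, 0.7, 0.9]
width: 0.601
t 75.2 tcp(mm) [ 417.8 -329.5  223. ] yawY -11.3 tiltz [-0.061 -0.044 -0.997] F [-0.3  0.7  0.9] w(mm) 55.3 j7 0.56
```

View pics/a1.png

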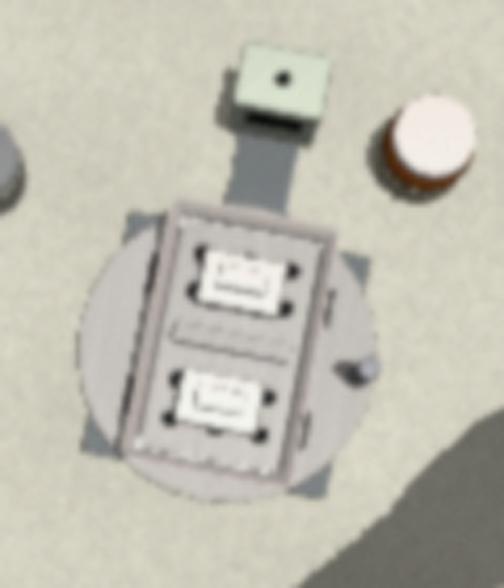

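View pics/a2.png

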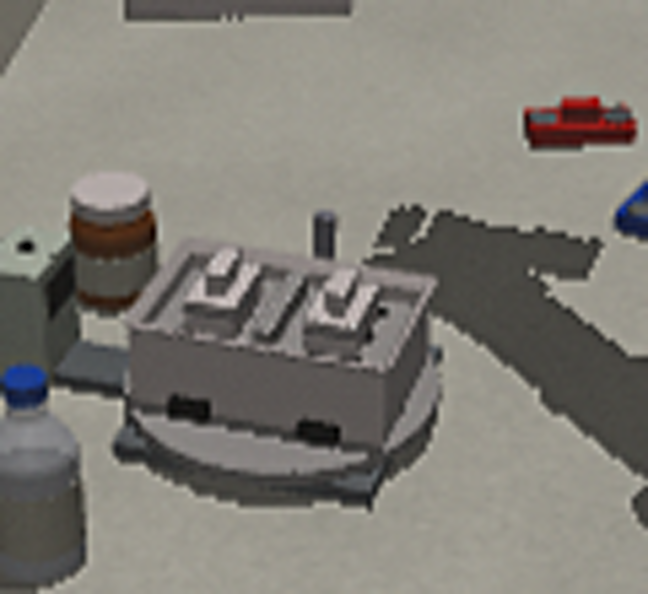

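```bash
python3 -c "
from h import *
T=img('top')
c=np.array([onplane(T,up(p,215,90,4.2),.099)[:2]*1000 for p in [(172,203),(337,237),(292,488),(120,455)]]);print(c.round(1),c.mean(0))
d=(c[0]+c[1]-c[2]-c[3]);print('minus-y axis dir',np.degrees(np.arctan2(d[1],d[0])), 'swept', np.degrees(np.arctan2(d[1],d[0]))+10.1)
p=onplane(T,up((362,368),215,90,4.2),.115)[:2]*1000-[587.3,-18.3];print('post sweep',np.degrees(np.arctan2(p[1],p[0]))%360-169.9,np.hypot(*p))
f=cv2.imread('pics/top23.png');cv2.imwrite('pics/a1.png',cv2.resize(cv2.convertScaleAbs(f,alpha=1.6),None,fx=1.5,fy=1.5))"
```

```text
[[692.8  28.4]
 [669.5 -98. ]
 [477.4 -67. ]
 [499.3  63.4]] [584.76799522 -18.27783784]
minus-y axis dir -9.720979142747636 swept 0.3790208572523639
post sweep 88.97900481529686 100.23039885301239
```

View pics/a1.png

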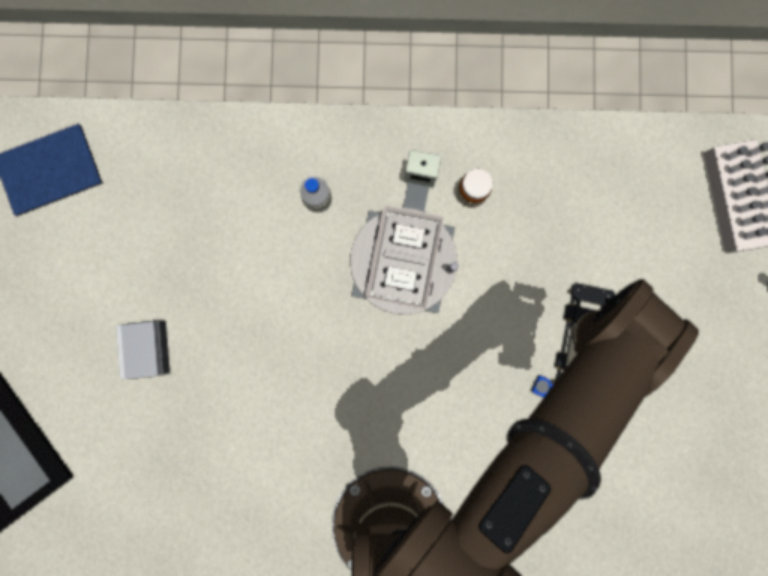

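```bash
python3 -c "
from cell import workorder
print(workorder.sign_off())"
```

```text
the job is handed in; nothing more can be done
None
```

The box is packed, the turntable is turned to the reader, and the job is handed in at about 75 s of the 210 s allowed. No verdict was reported.

- **Packing:** Two cool packs and two sample boxes were in the scene. The packs lie rib-up in the middle and -y cavities. The divider is flat on its ledges, and the sample boxes stand rib-up on it, one each side of its rib. I left the blue and red look-alikes, bottle, jar and tip box alone.
- **Turning:** I turned the table by its post only after packing. It took about 3 to 4 N, and the catch carried it over.
- **Last checks:**
  - The box outline shows about 90.4° of turn and the rougher post sighting about 89°, both consistent with the reader detent. The box's -y end faces the reader, but I did not see the card itself.
  - Both views showed the divider and samples flat after the turn. I checked the packs only before the divider covered them.
- **Disagreements:**
  - The box-centre estimates differed by up to 2–3 mm, and pack A lay about 3 mm off towards -y, still inside its cavity.
  - The tool's tilt drifted to about 4° over the run, and moves could not correct it. The parts still settled flat when released.

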